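# Shut the tool drawer of the studio chest and lock it with its key

### The job

Close up the steel tool chest: push its open drawer fully home until the catch takes it, then lock it - pick the key out of the wooden tool block, put it all the way down into the lock on top of the chest and turn it clockwise (seen from above) about half a turn, as far as it goes. Leave the key fully in the lock and let go of it, and do not disturb the pots, jars, glue, brush and tub standing about.

Things in the scene. Friction and masses are not known exactly. Their poses are not given: they have to be found in the camera images.
- chest: Grey steel bench-top drawer unit, fixed, 280 mm wide, 260 deep, 120 high; origin under its centre, x to its back, y to its left seen from the robot, z up. Its lock, set upright in the top deck: a steel rose 52 x 52 x 4 mm with a round mouth 24 mm wide; in it, level with the deck top, a flat brass plug face with the keyway at its centre, a slot 11.6 x 5.6 mm, 26 mm deep.
- lock_hole (a point): Centre of the hole in the deck for the lock, at the height of the deck's top (z = 120 mm) and of the plug's face; in the chest's axes at x = -85, y = 0 mm. THE LOCK IS NOT EXACTLY HERE: it is clamped in an oversize hole, its axis up to 3 mm off this point along the chest's x and up to 3 mm along its y. Find the keyway by eye or by touch. Axes as the chest's.
- plug (a joint): Angle of the lock's plug, rad, growing clockwise from above; at 0 the keyway's long side lies along the chest's x. Unlocked it rests at -0.2 to 0.5; stop at 3.14 (locked). Only the key turns it, stiffly (0.05 N m), with 0.15 rad of play either way; it stays where left. Its cam goes behind the drawer: it strikes on it if the drawer is slightly open, and once it is turned the drawer cannot be shut.
- key: The key, 66 mm, 30 g: black bow 30 mm wide (its x), 12 thick (y), neck 14 x 8, flat blade 10 x 4. Origin at the blade's tip, z up to the bow: blade z = 0 to 24 mm, neck to 36, bow to 66. Blade alike both ways round. Starts upright, loose in a slot of the tool block, neck resting on the block's top; lift it straight up 30 mm. Fully in the lock its neck rests on the plug: origin 24 mm under the deck's top.
- block: Wooden tool block 130 x 56 x 45 mm, fixed to the table to the right or left of the chest; origin under its centre. The key's slot is at x = -35 mm, y = 0, long side along x; four modelling tools stand fixed in it at x = 20 to 55 mm, rising up to 70 mm above its top.
- drawer_lip (a point): Middle of the front edge of the pull lip of the upper drawer (the open one), 107 mm above the table: a folded aluminium strip 9 mm high along the whole width (262 mm) of the drawer's top edge, standing 14 mm out from its flat front. Push it to +x of these axes (the chest's). The lower drawer is shut and fixed.
- drawer (a joint): How far the upper drawer is open, m: 0 is fully home (a stop); starts at 0.05 to 0.10. It slides level with 1 to 2 N of friction; from 15 to 6 mm a sprung roller catch resists with about 5 N more, then it draws the drawer in and holds it.
- tub: Leave alone: open white plastic tub, round, 100 mm across, 60 mm high, on the table on the other side of the chest from the tool block; origin at the centre of its underside, z up.
- cup: Leave alone: bare terracotta cup, 64 mm across, 62 mm high, standing on the chest's deck towards the back left (+x, +y in the chest's axes); origin under its centre.
- oxide_jar: Leave alone: small clear screw-top jar, 48 mm across, 62 mm high, standing on the chest's deck towards the back right (+x, -y); origin under its centre.
- glaze_jar: Leave alone: white jar, 72 mm across, 120 mm high, on the table to the left; origin under its centre.
- glue: Leave alone: white bottle, 52 mm across, 140 mm high, on the table to the right; origin under its centre.
- brush: Leave alone: flat brush, 190 mm long, lying on the table nearest the robot; origin under its middle, x along it.
- bowl: Leave alone: terracotta bowl, 110 mm across, 50 mm high, on the table to the left; origin under its centre.
Things that resemble listed ones, but are neither listed nor needed, are in the scene too. Several things have the shape of the key; the one meant has the colours described above.

How it is judged:
By the outcome, as a careful person would: the job done as asked, in the order asked, and still so for the second after the job is handed in, with the robot touching nothing.
It also fails if it takes over 72 s, if anything falls off the work surface, if the arm or the gripper's body presses on something with over 40 N, if the wrist force passes 120 N, or if a joint passes its speed limit or range.

### The arm

A 6-joint arm with a two-finger parallel gripper is mounted at the origin on the work surface. World frame = base frame: x ahead of the robot, y to its left, z up, the work surface at z = 0. Lengths are in m, angles in rad, forces in N, time in s.
With the tool pointing down it reaches from about 0.225 to 0.875 m from the base axis. Payload 3.4 kg.
Tool frame: the origin (TCP) lies midway between the tips of the shut fingers; the grasp point (between the pads) lies 19 mm behind it (env.hold_point_z is the distance from the TCP to the grasp point, in m); z points along the fingers, x is the direction in which the jaws open and shut, and the axes are right-handed (so a half turn about z gives the same grasp; the last joint's range is limited). The gripper opens to 85 mm and grips with 20 to 120 N. Pads are 22 mm wide; open, the fingers measure 114 mm over their backs; the gripper's body (76 mm by 85 mm) begins 54 mm behind the grasp point. The pads swing forward as they close: fully open they stand 13 mm farther back than shut.
Start: joints at [1.038, 0.276, 1.505, -0, 1.361, -0.121], TCP at [0.23, 0.527, 0.231] pointing down, gripper open.
Joint ranges: [-2.89, 2.89], [-0.75, 2.08], [0.22, 2.7], [-1.18, 4.32], [0.11, 2.71], [-2.7, 2.7]. Speed limits (rad/s): [2.57, 2.57, 3.14, 3.14, 3.14, 3.14].

### API

Orientations are given as [roll, pitch, yaw] about the fixed x, y, z axes, in that order (R = Rz(yaw) Ry(pitch) Rx(roll)).
In Python, from bench import telemetry, optics, ticket, env gives the robot as it stands.
- The arm moves only by the tool play_rows, never from a script. Its argument "deltas" is a list of rows, each a list of 7 numbers: the shift along the tool's x, y, z normalised to -1 to 1, where 1 is 0.05 m, then the turn, a rotation vector about the tool's x, y, z normalised to -1 to 1, where 1 is 8 degrees, then the opening, from -1 (shut) to 1 (fully open). In form: [[dx, dy, dz, rx, ry, rz, jaw], ...]. A call has 1 to 20 rows; each row shifts and turns the commanded pose from where the row before left it, along the tool's axes as they then stand; what a row does not reach is not made up. A row lasts 1/10 s, in which the tool goes at most 50 mm and 8.59 degrees, less where a joint would pass 70% of its speed; a pose out of reach is approached as far as the arm can. A call with a number of a shift or a turn outside -1 to 1 is refused whole. A call with a gripper value outside its range is refused whole. The fingers move at their own pace and stop on an object; the grip force is fixed at half the most. Time passes only in rows, so rows that do not move let the fingers close. It gives the time, the measured TCP pose, the force and the opening at its end, in the units of the state.
- telemetry.get_obs(): the state, without advancing time (a new reading comes with each control period).
- optics.capture(name): name is "side" or "top"; returns a dict with "image" (384x512x3 uint8, red, green, blue), "K" (3x3 intrinsics, pixels), "distortion" ([k1, k2, p1, p2, k3] as OpenCV has them; the pictures are not rectified), "camera_from_world" (4x4, takes a point from world to camera coordinates). Camera axes: x right, y down, z forward; pixel columns grow to the right and rows downward; lengths in m; the calibration is good to about 2 mm. A picture is of the moment at which its call begins. There is no depth.
- ticket.hand_in(): hands the job in, once; it reports no verdict.
The state is a dict: "time": time; "joint_positions": joint angles; "dq": joint speeds; "effort": joint torques, N m; "ee_pos": TCP position; "orientation": TCP orientation; "force": force on the tool from outside, world axes, zero at the start; "moment": the same for the moment, N m; "width": finger opening in m.
Only numpy, scipy, OpenCV 4.12 (cv2) and the standard library are available. Lean on these libraries where they do the work, as an engineer would, in place of code of your own. Each camera call takes 0.05 s, during which the arm holds its last target.

## Working session

There is one attempt and no reset: what is moved stays moved. The work goes in short steps, Python scripts to look and compute and a tool call to move; the robot and the scene stay as the last step left them, time stands still between calls to the robot, and variables do not carry over. Pictures are saved under pics/ and viewed, and the job is handed in when it is done.

Besides the shell and the picture viewer there is one more tool, called after "Call:" by a JSON object that holds its "fn" and its "kwargs", one argument or row to a line. play_rows: Moves the arm, as the interface text tells. Scaled input: -1 to 1 covers 0.05 m each way for a shift and 8 degrees each way for a turn. Its arguments: {"type":"object","properties":{"deltas":{"type":"array"}},"required":["deltas"]}

```bash
mkdir -p pics; ls
cat > h.py <<'E'
import numpy as np, cv2
from bench import telemetry, optics, ticket, env
def cap(n):
    return optics.capture(n)
def save(img,name):
    cv2.imwrite('pics/'+name+'.png',cv2.cvtColor(img,cv2.COLOR_RGB2BGR))
def ray(c,uv):
    p=cv2.undistortPoints(np.array([[uv]],float),c['K'],np.array(c['distortion']))[0,0]
    T=c['camera_from_world'];R=T[:3,:3];t=T[:3,3]
    d=R.T@np.array([p[0],p[1],1]);o=-R.T@t
    return o,d/np.linalg.norm(d)
def atz(c,uv,z):
    o,d=ray(c,uv);return o+d*(z-o[2])/d[2]
def tri(rays):
    A=0;b=0
    for o,d in rays:
        P=np.eye(3)-np.outer(d,d);A=A+P;b=b+P@o
    x=np.linalg.solve(A,b)
    return x,[np.linalg.norm((np.eye(3)-np.outer(d,d))@(x-o)) for o,d in rays]
def proj(c,X):
    T=c['camera_from_world'];r,_=cv2.Rodrigues(T[:3,:3])
    return cv2.projectPoints(np.array(X,float).reshape(-1,1,3),r,T[:3,3],c['K'],np.array(c['distortion']))[0][:,0]
def crop(img,u0,v0,u1,v1,s,name):
    save(cv2.resize(img[v0:v1,u0:u1],None,fx=s,fy=s,interpolation=cv2.INTER_CUBIC),name)
E
python3 - <<'E'
from h import *
import pickle
for n in['side','top']:
    c=cap(n);save(c['image'],n+'0');pickle.dump(c,open(n+'0.pkl','wb'));print(n,c['K'],c['distortion'],np.round(c['camera_from_world'],3))
print(telemetry.get_obs(), env.hold_point_z)
E
```

```text
pics
side [[454.17960311   0.         253.92339837]
 [  0.         454.17960311 189.7892069 ]
 [  0.           0.           1.        ]] [-0.01682767  0.          0.          0.          0.        ] [[ 0.867 -0.498  0.017 -0.454]
 [-0.345 -0.624 -0.701  0.235]
 [ 0.359  0.602 -0.713  1.153]
 [ 0.     0.     0.     1.   ]]
top [[365.72382374   0.         255.30967864]
 [  0.         365.72382374 186.85169144]
 [  0.           0.           1.        ]] [-0.03426944  0.          0.          0.          0.        ] [[ 0.147 -0.989  0.006 -0.08 ]
 [-0.964 -0.144 -0.223  0.522]
 [ 0.221  0.027 -0.975  1.124]
 [ 0.     0.     0.     1.   ]]
{'time': 0.1, 'joint_positions': array([ 1.03802555e+00,  2.76546149e-01,  1.50600614e+00, -7.29201533e-06,
        1.36070502e+00, -1.21043245e-01]), 'dq': array([ 0.00077701, -0.00051722, -0.00324706, -0.0011347 ,  0.00071491,
        0.00072861]), 'effort': array([ 1.66685462e-03, -4.17700052e+01, -2.46403974e+01, -1.32833343e-04,
        5.73242680e-03, -2.49722768e-05]), 'ee_pos': array([0.22990024, 0.52652602, 0.23051816]), 'orientation': array([-3.14139873e+00,  1.65333327e-03,  1.15907049e+00]), 'force': array([-0.01372868, -0.60368186,  0.20666872]), 'moment': array([-0.01355247,  0.03760482,  0.00670384]), 'width': 0.08531496122280516} 0.0187
```

View pics/side0.png

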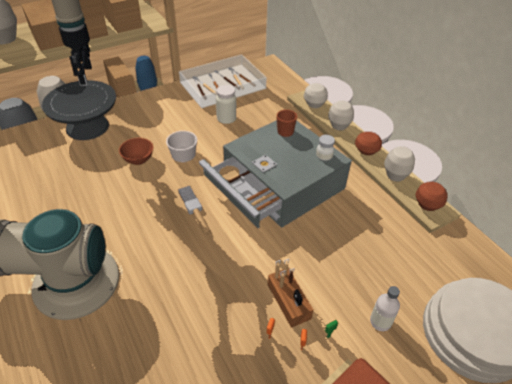

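View pics/top0.png

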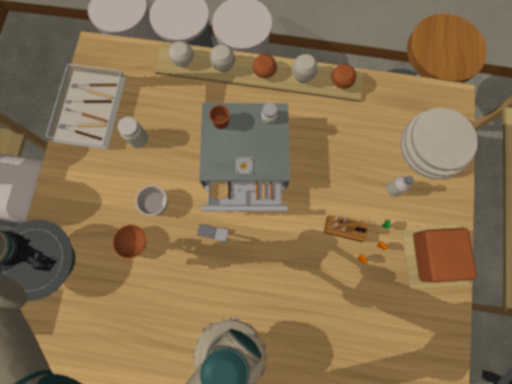

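The side view shows the chest with its lock at about (264,162), the open drawer, and the block at about (290,298). Orange and green key-shaped things lie near the block at (271,327), (304,338) and (331,328). I'll enlarge these areas.

Run:
```python
from h import *
import pickle
s=pickle.load(open('side0.pkl','rb'));t=pickle.load(open('top0.pkl','rb'))
crop(s['image'],250,250,350,350,6,'s_block');crop(s['image'],190,110,355,225,4.8,'s_chest')
crop(t['image'],315,205,405,275,8,'t_block');crop(t['image'],190,95,300,220,4.8,'t_chest')
```

```text
(no output)
```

View pics/s_block.png

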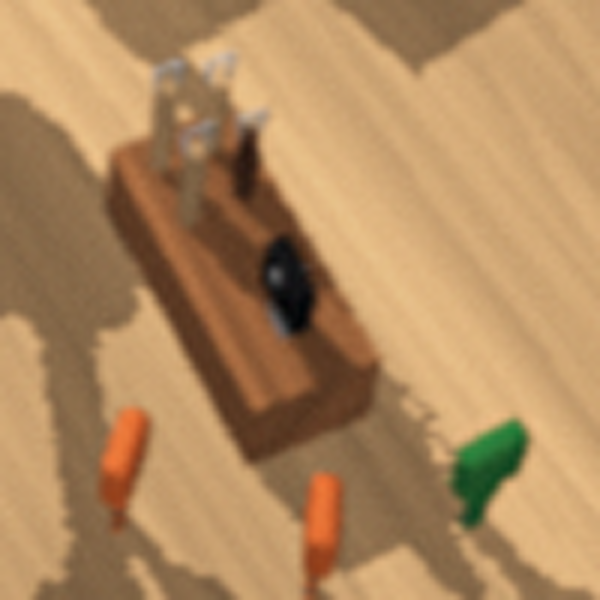

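View pics/t_block.png

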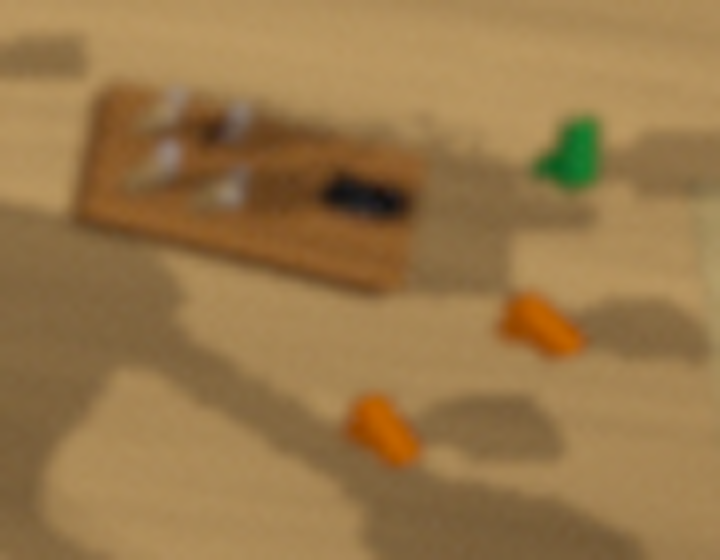

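View pics/s_chest.png

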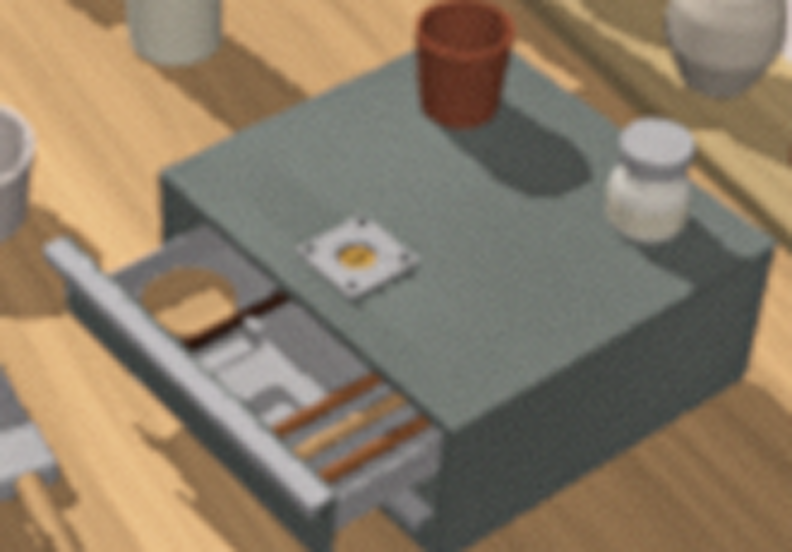

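View pics/t_chest.png

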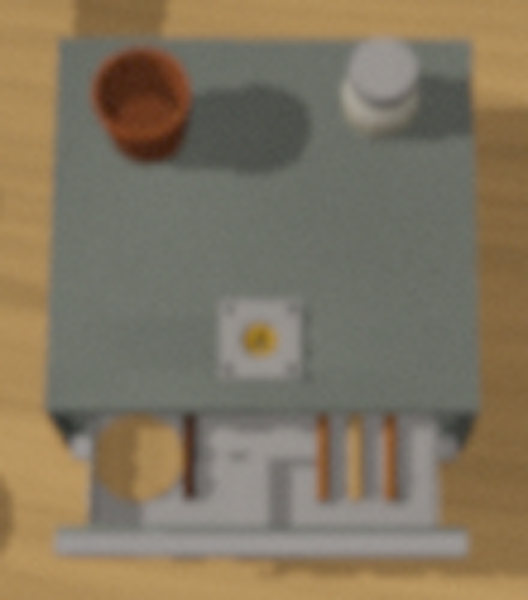

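```bash
cat > fit.py <<'E'
from h import *
import pickle
from scipy.optimize import least_squares
s=pickle.load(open('side0.pkl','rb'));t=pickle.load(open('top0.pkl','rb'))
def un(pts,u0,v0,k): 
    p=np.array(pts,float);return np.c_[u0+(p[:,0]+.5)/k-.5,v0+(p[:,1]+.5)/k-.5]
def W(p,X):
    X=np.array(X,float);c,si=np.cos(p[2]),np.sin(p[2]);return np.c_[p[0]+c*X[:,0]-si*X[:,1],p[1]+si*X[:,0]+c*X[:,1],X[:,2]+(p[3] if len(p)>3 else 0)]
def fit(obs,p0):
    def f(p): return np.concatenate([(proj(c,W(p,X))-uv).ravel() for c,X,uv in obs])
    r=least_squares(f,p0,loss='soft_l1');return r.x,f(r.x).reshape(-1,2)
def draw(c,segs,box,k,name,col=(255,0,0)):
    u0,v0,u1,v1=box
    im=cv2.resize(c['image'][v0:v1,u0:u1],None,fx=k,fy=k,interpolation=cv2.INTER_CUBIC)
    for a in segs:
        q=proj(c,a);q=np.c_[(q[:,0]+.5-u0)*k-.5,(q[:,1]+.5-v0)*k-.5]
        cv2.polylines(im,[np.round(q*16).astype(int)],False,col,1,cv2.LINE_AA,4)
    save(im,name)
E
python3 - <<'E'
from fit import *
fl,fr,br,bl=[-.13,.14,.12],[-.13,-.14,.12],[.13,-.14,.12],[.13,.14,.12]
obs=[(s,[fl,fr,br],un([(162,175),(455,432),(772,243)],190,110,4.8)),(t,[bl,br,fr,fl],un([(60,40),(470,42),(478,412),(48,412)],190,95,4.8))]
p,r=fit(obs,[.6,0,0,0]);print(p,np.round(r,1).tolist())
for z in(0,.004):
  for c,uv in((s,un([(358,257)],190,110,4.8)[0]),(t,un([(259,339)],190,95,4.8)[0])): print(atz(c,uv,.12+z)[:2])
print('hole',W(p,[[-.085,0,.12]]))
T=.045
bo=[(s,[[.065,.028,T],[-.065,.028,T],[-.065,-.028,T]],un([(115,150),(258,412),(378,362)],250,250,6)),
(t,[[.065,-.028,T],[.065,.028,T],[-.065,-.028,T],[-.065,.028,T]],un([(100,85),(85,205),(425,150),(408,275)],315,205,8))]
for sg in (1,):
  for y0 in(1.4,-1.7):
    q,r=fit(bo,[.43,-.35,y0,0]);print(q,np.round(r,1).tolist())
k=tri([ray(s,un([(288,285)],250,250,6)[0]),ray(t,un([(365,197)],315,205,8)[0])]);print('bow',k)
E
```

```text
[ 0.65831369  0.05137623  0.15091476 -0.00071516] [[-1.3, 0.1], [-0.6, 0.8], [0.8, 0.4], [-0.6, -0.4], [0.3, -0.9], [0.6, -0.3], [-0.7, -0.0]]
[0.57993909 0.04415006]
[0.57682922 0.04169576]
[0.57756092 0.04040935]
[0.57569125 0.04141506]
hole [[0.5742798  0.03859712 0.11928484]]
[ 0.44455308 -0.31101245  1.47860105 -0.00209537] [[-0.7, 0.3], [-0.0, 0.1], [1.1, -0.4], [1.2, -1.5], [-0.3, 0.3], [0.0, -0.2], [-0.9, 1.2]]
[ 4.44553079e-01 -3.11012449e-01 -4.80458426e+00 -2.09536710e-03] [[-0.7, 0.3], [-0.0, 0.1], [1.1, -0.4], [1.2, -1.5], [-0.3, 0.3], [0.0, -0.2], [-0.9, 1.2]]
bow (array([ 0.43864726, -0.34705706,  0.07504179]), [np.float64(7.803916940373701e-05), np.float64(7.803916940379808e-05)])
```

```bash
cat > ov.py <<'E'
from fit import *
def box(x,y,z0,z1):
    a=[(-x,-y),(x,-y),(x,y),(-x,y),(-x,-y)]
    S=[[(u,v,z0) for u,v in a],[(u,v,z1) for u,v in a]]
    return S
def circ(r,z,cx=0,cy=0): return [(cx+r*np.cos(a),cy+r*np.sin(a),z) for a in np.linspace(0,2*np.pi,40)]
def rect(cx,cy,hx,hy,z): return [(cx+a*hx,cy+b*hy,z) for a,b in((-1,-1),(1,-1),(1,1),(-1,1),(-1,-1))]
E
python3 - <<'E'
from ov import *
p=[.6583,.0514,.1509];h=[-.085,.0,.12]
# edges grouping for rose with offset from view average
ch=[W(p,a) for a in box(.13,.14,0,.12)]+[W(p,rect(-.085,0,.026,.026,.124))]+[W(p,circ(.012,.12,-.085,0))]
b=[.4446,-.3110,1.4786]
bl=[W(b,a) for a in box(.065,.028,0,.045)]+[W(b,rect(-.035,0,.015,.006,z)) for z in(.057,.087)]
draw(s,ch,(190,110,355,225),4.8,'o_s_chest');draw(t,ch,(190,95,300,220),4.8,'o_t_chest')
draw(s,bl,(250,250,350,350),6,'o_s_block');draw(t,bl,(315,205,405,275),8,'o_t_block')
E
cd pics; python3 -c "
import cv2,numpy as np
for v in 'st':
  a=cv2.imread(f'o_{v}_chest.png');b=cv2.imread(f'o_{v}_block.png')
  H=max(a.shape[0],b.shape[0]);a=cv2.copyMakeBorder(a,0,H-a.shape[0],0,0,0);b=cv2.copyMakeBorder(b,0,H-b.shape[0],0,0,0)
  cv2.imwrite(f'oo_{v}.png',np.hstack([a,b]))"
```

```text
(no output)
```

View pics/oo_s.png

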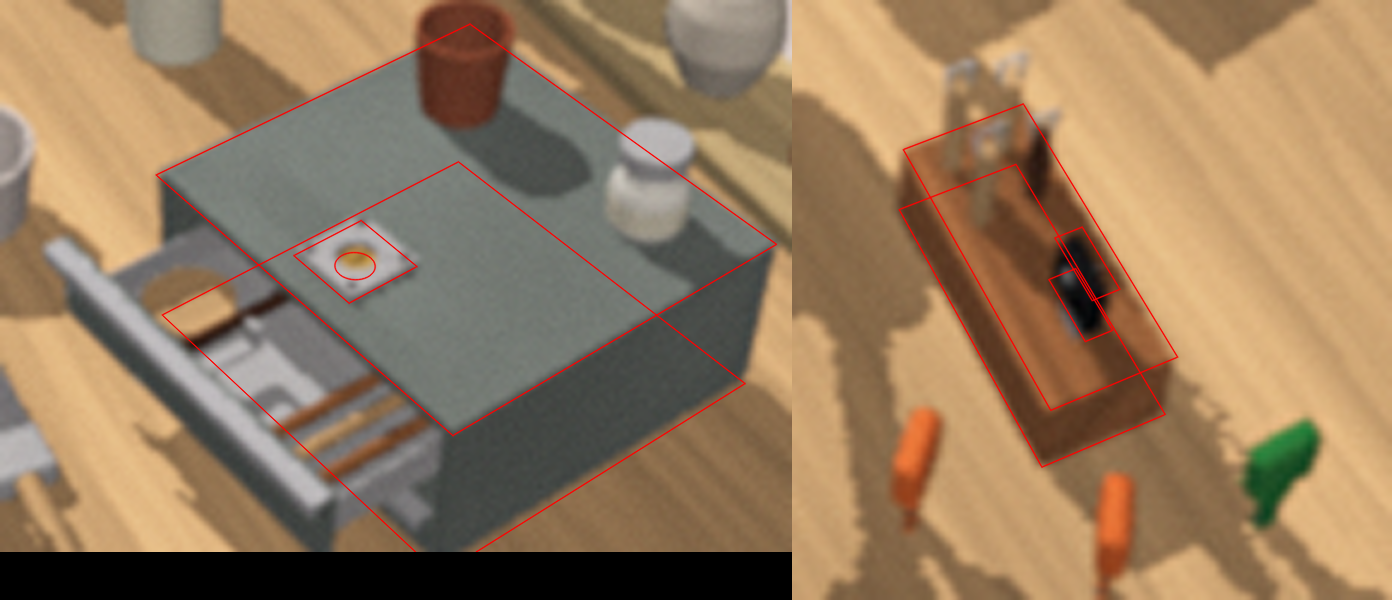

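View pics/oo_t.png

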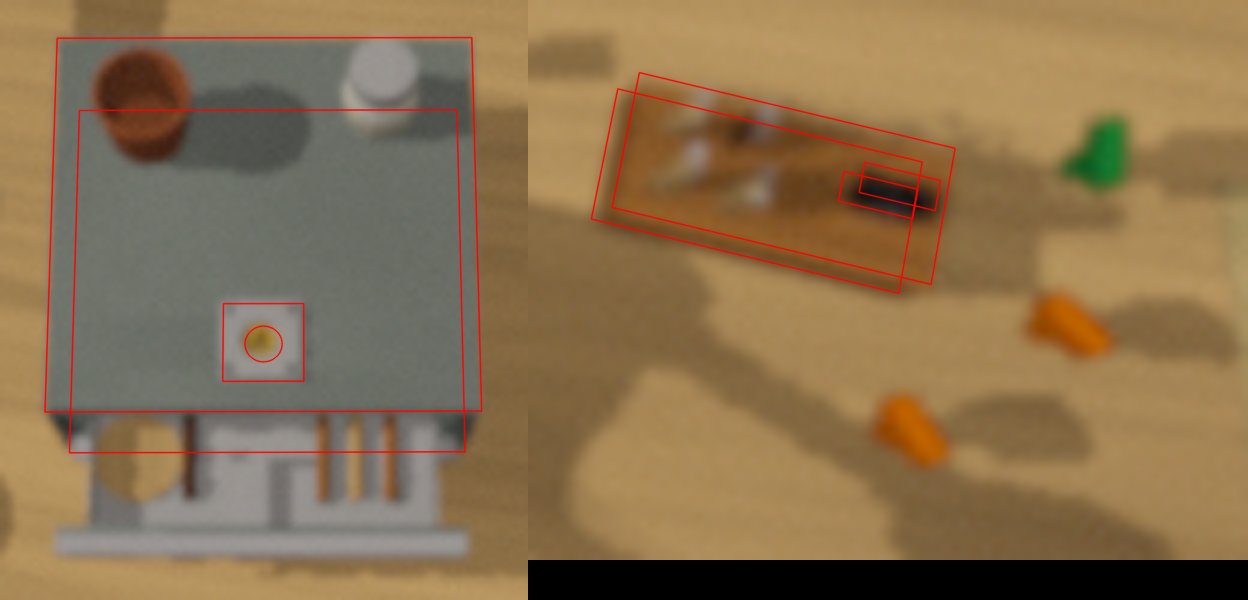

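The overlays agree to about 1 px. The key with the black bow, in the block at side (298,298) and top (361,230), is the one meant. The two orange ones and the green one on the table have the wrong colour. Next I'll measure the drawer lip.

Run:
```python
from ov import *
p=[.6583,.0514,.1509]
c,si=np.cos(p[2]),np.sin(p[2])
def toC(X): d=np.array(X)[:2]-p[:2]; return np.array([c*d[0]+si*d[1],-si*d[0]+c*d[1]])
for uv in [(57,553),(263,555),(468,553)]: print('t',np.round(toC(atz(t,un([uv],190,95,4.8)[0],.103)),4))
for uv in [(45,250),(318,510)]: print('s',np.round(toC(atz(s,un([uv],190,110,4.8)[0],.111)),4))
L=[W(p,[[-.144-o,.131,.107],[-.144-o,-.131,.107]]) for o in(.05,.06,.07,.08,.09)]
draw(s,L,(190,110,355,225),4.8,'l_s');draw(t,L,(190,95,300,220),4.8,'l_t')
```

```text
t [-0.2189  0.1317]
t [-2.206e-01  1.000e-04]
t [-0.2196 -0.131 ]
s [-0.2182  0.132 ]
s [-0.2178 -0.1315]
```

View pics/l_s.png

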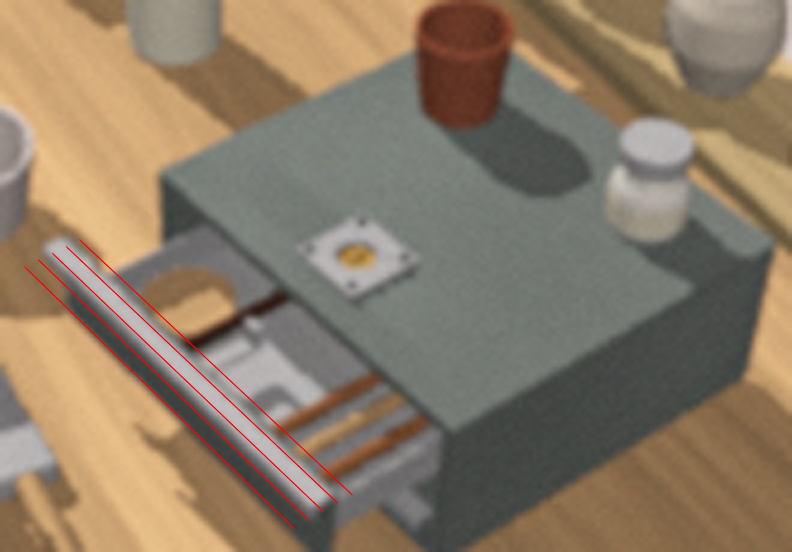

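View pics/l_t.png

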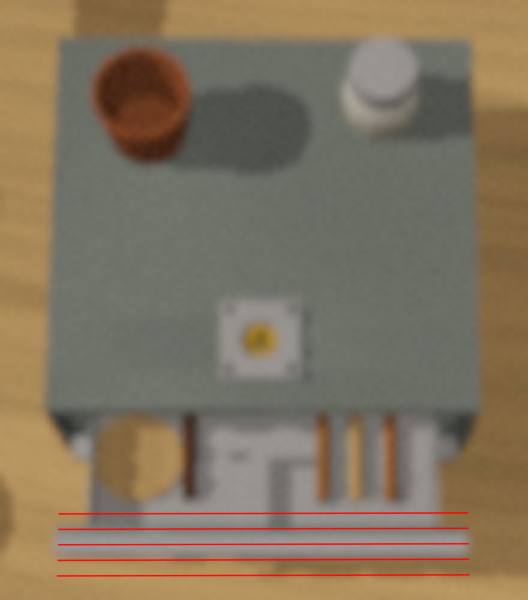

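Call:
{"fn": "play_rows", "kwargs": {
  "deltas": [
    [0,0,-0.28,0,0,-0.806,-1],
    [0,0,-0.28,0,0,-0.806,-1],
    [0,0,-0.28,0,0,-0.806,-1],
    [0,0,-0.28,0,0,-0.806,-1],
    [0,0,-0.28,0,0,-0.806,-1]
  ]
}}

```text
time: 0.6
ee_pos: [0.23, 0.5267, 0.3013]
orientation: [-3.141, 0.001, 1.726]
force: [0.7, 0.1, 0.3]
width: 0.012
```

Call:
{"fn": "play_rows", "kwargs": {
  "deltas": [
    [-0.593,0.102,0,0,0,0,-1],
    [-0.593,0.102,0,0,0,0,-1],
    [-0.593,0.102,0,0,0,0,-1],
    [-0.593,0.102,0,0,0,0,-1],
    [-0.593,0.102,0,0,0,0,-1],
    [-0.593,0.102,0,0,0,0,-1],
    [-0.593,0.102,0,0,0,0,-1],
    [-0.593,0.102,0,0,0,0,-1],
    [-0.593,0.102,0,0,0,0,-1],
    [-0.593,0.102,0,0,0,0,-1],
    [-0.593,0.102,0,0,0,0,-1],
    [-0.593,0.102,0,0,0,0,-1],
    [-0.593,0.102,0,0,0,0,-1],
    [-0.593,0.102,0,0,0,0,-1],
    [-0.593,0.102,0,0,0,0,-1],
    [-0.593,0.102,0,0,0,0,-1],
    [-0.593,0.102,0,0,0,0,-1],
    [-0.593,0.102,0,0,0,0,-1]
  ]
}}

```text
time: 2.4
ee_pos: [0.4011, 0.0119, 0.301]
orientation: [-3.141, -0.0, 1.721]
force: [0.6, -0.2, -0.2]
width: -0.0002
```

Call:
{"fn": "play_rows", "kwargs": {
  "deltas": [
    [0,0,0,0,0,0,-1],
    [0,0,0,0,0,0,-1]
  ]
}}

```text
time: 2.6
ee_pos: [0.4009, 0.013, 0.3009]
orientation: [-3.14, -0.001, 1.72]
force: [-1.0, -0.2, 0.2]
width: -0.0002
```

Call:
{"fn": "play_rows", "kwargs": {
  "deltas": [
    [0,0,0.68,0,0,0,-1],
    [0,0,0.68,0,0,0,-1],
    [0,0,0.68,0,0,0,-1],
    [0,0,0.68,0,0,0,-1],
    [0,0,0.68,0,0,0,-1],
    [0,0,0.68,0,0,0,-1],
    [0,0,0,0,0,0,-1]
  ]
}}

```text
time: 3.3
ee_pos: [0.3969, 0.0148, 0.0941]
orientation: [-3.132, -0.003, 1.723]
force: [0.1, 0.2, -0.1]
width: -0.0001
```

Run:
```python
from ov import *
for n,b in(('side',(190,110,355,225)),('top',(190,95,300,220))):
    c=cap(n);crop(c['image'],*b,4.8,n+'1');print(proj(c,telemetry.get_obs()['ee_pos']), (proj(c,telemetry.get_obs()['ee_pos'])-np.array(b[:2]))*4.8)
```

```text
[[212.41900076 197.57655053]] [[107.61120366 420.36744254]]
[[243.87057058 223.30422729]] [[258.57873879 615.86029097]]
```

View pics/side1.png

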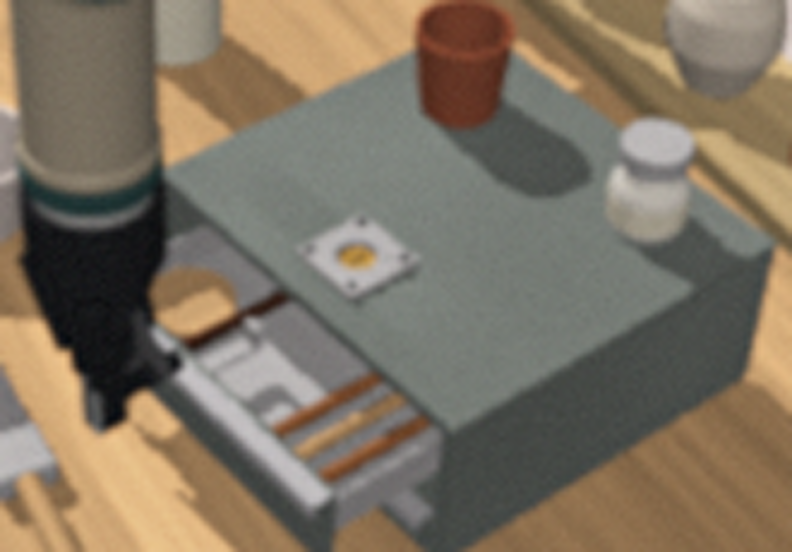

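View pics/top1.png

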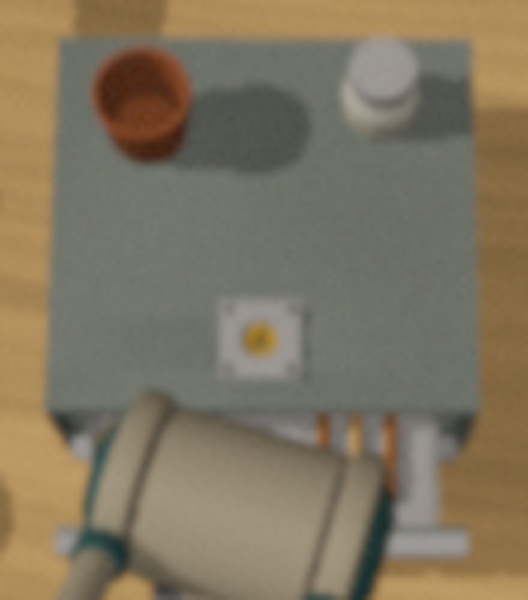

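The finger tip appears where the arm's pose predicts, to about 1 px in the side view, so I'll push the drawer.

Call:
{"fn": "play_rows", "kwargs": {
  "deltas": [
    [0,0.2,0,0,0,0,-1],
    [0,0.2,0,0,0,0,-1],
    [0,0.1,0,0,0,0,-1],
    [0,0.1,0,0,0,0,-1],
    [0,0.1,0,0,0,0,-1],
    [0,0.1,0,0,0,0,-1],
    [0,0.1,0,0,0,0,-1],
    [0,0.1,0,0,0,0,-1],
    [0,0.1,0,0,0,0,-1],
    [0,0.1,0,0,0,0,-1]
  ]
}}

```text
time: 4.4
ee_pos: [0.4608, 0.0221, 0.0972]
orientation: [-3.141, 0.0, 1.722]
force: [-1.4, -0.0, 2.0]
width: -0.0002
```

Call:
{"fn": "play_rows", "kwargs": {
  "deltas": [
    [0,0.1,0,0,0,0,-1],
    [0,0.1,0,0,0,0,-1],
    [0,0.1,0,0,0,0,-1],
    [0,0.1,0,0,0,0,-1],
    [0,0.1,0,0,0,0,-1]
  ]
}}

```text
time: 4.9
ee_pos: [0.4856, 0.0259, 0.0972]
orientation: [-3.142, 0.0, 1.722]
force: [-2.4, -1.9, -0.0]
width: 0.0002
```

Call:
{"fn": "play_rows", "kwargs": {
  "deltas": [
    [0,0.08,0,0,0,0,-1],
    [0,0.06,0,0,0,0,-1],
    [0,0.06,0,0,0,0,-1]
  ]
}}

```text
time: 5.2
ee_pos: [0.4927, 0.0271, 0.0971]
orientation: [-3.136, -0.0, 1.722]
force: [-10.0, -3.4, 7.1]
width: -0.0001
```

Call:
{"fn": "play_rows", "kwargs": {
  "deltas": [
    [0,0.06,0,0,0,0,-1],
    [0,0.06,0,0,0,0,-1]
  ]
}}

```text
time: 5.4
ee_pos: [0.4958, 0.0277, 0.0969]
orientation: [-3.131, -0.0, 1.723]
force: [-9.9, -4.2, 7.5]
width: -0.0001
```

Call:
{"fn": "play_rows", "kwargs": {
  "deltas": [
    [0,0.05,0,0,0,0,-1]
  ]
}}

```text
time: 5.5
ee_pos: [0.4995, 0.0282, 0.0969]
orientation: [-3.133, -0.0, 1.722]
force: [-6.1, -3.3, 3.2]
width: 0.0001
```

Call:
{"fn": "play_rows", "kwargs": {
  "deltas": [
    [0,0.04,0,0,0,0,-1]
  ]
}}

```text
time: 5.6
ee_pos: [0.503, 0.0287, 0.0969]
orientation: [-3.136, -0.0, 1.722]
force: [-4.7, -2.1, -0.0]
width: 0.0003
```

Call:
{"fn": "play_rows", "kwargs": {
  "deltas": [
    [0,0.04,0,0,0,0,-1]
  ]
}}

```text
time: 5.7
ee_pos: [0.5061, 0.0292, 0.0969]
orientation: [-3.139, -0.0, 1.722]
force: [-7.6, -3.1, 0.2]
width: 0.0003
```

Call:
{"fn": "play_rows", "kwargs": {
  "deltas": [
    [0,0.04,0,0,0,0,-1]
  ]
}}

```text
time: 5.8
ee_pos: [0.506, 0.0292, 0.0969]
orientation: [-3.134, -0.0, 1.722]
force: [-11.3, -3.9, 7.3]
width: -0.0
```

Call:
{"fn": "play_rows", "kwargs": {
  "deltas": [
    [0,0.04,0,0,0,0,-1]
  ]
}}

```text
time: 5.9
ee_pos: [0.506, 0.0292, 0.0969]
orientation: [-3.13, -0.0, 1.723]
force: [-15.0, -4.9, 10.7]
width: 0.0002
```

Call:
{"fn": "play_rows", "kwargs": {
  "deltas": [
    [0,0.04,0,0,0,0,-1]
  ]
}}

```text
time: 6.0
ee_pos: [0.506, 0.0293, 0.0969]
orientation: [-3.126, -0.0, 1.723]
force: [-18.4, -5.5, 14.2]
width: 0.0001
```

The force is rising with no further motion, so the drawer is on its stop. I'll back off and check.

Call:
{"fn": "play_rows", "kwargs": {
  "deltas": [
    [0,-0.15,0,0,0,0,-1],
    [0,-0.4,0,0,0,0,-1],
    [0,-0.6,0,0,0,0,-1],
    [0,-0.6,-0.4,0,0,0,-1],
    [0,-0.6,-0.8,0,0,0,-1],
    [0,0,-0.8,0,0,0,-1],
    [0,0,-0.8,0,0,0,-0.4],
    [0,0,-0.8,0,0,0,-0.2]
  ]
}}

```text
time: 6.8
ee_pos: [0.3981, 0.013, 0.2797]
orientation: [3.137, -0.0, 1.722]
force: [0.5, -0.5, 0.1]
width: 0.0283
```

Run:
```python
from ov import *
c=cap('side');crop(c['image'],190,110,355,225,4.8,'side2')
c=cap('top');crop(c['image'],190,95,300,220,4.8,'top2')
```

```text
(no output)
```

View pics/side2.png

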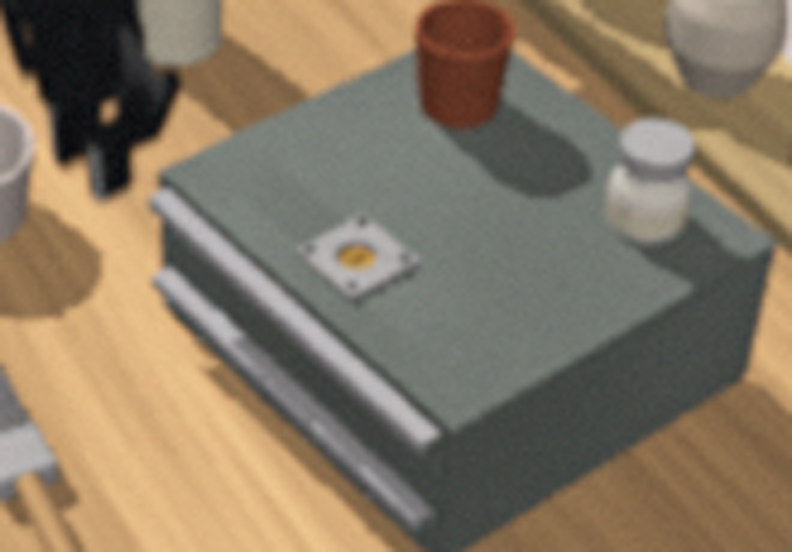

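The drawer's upper lip now sits flush against the chest. While the view is clear, I'll average frames of the lock to find its offset and the keyway angle.

Run:
```python
from ov import *
for n,b in(('side',(245,145,285,180)),('top',(230,152,254,178))):
    L=[cap(n) for _ in range(12)];im=np.mean([c['image'].astype(float) for c in L],0);c=L[0];c['image']=im
    print(n,np.std([q['image'][100,100] for q in L[1:]],0))
    pickle.dump(c,open(n+'_avg.pkl','wb'))
    k=18 if n=='side' else 22
    u0,v0,u1,v1=b
    z=cv2.resize(np.clip((im[v0:v1,u0:u1]-30)*1.4,0,255).astype(np.uint8),None,fx=k,fy=k,interpolation=cv2.INTER_CUBIC);save(z,n+'_lock')
```

```text
side [1.29844153 1.71044434 1.31110955]
top [1.2792043  0.78202957 1.46586505]
```

View pics/side_lock.png

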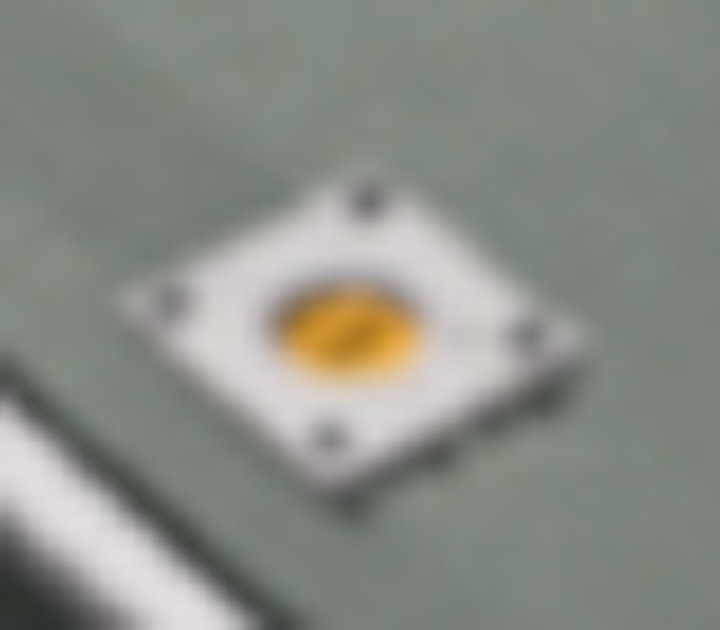

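View pics/top_lock.png

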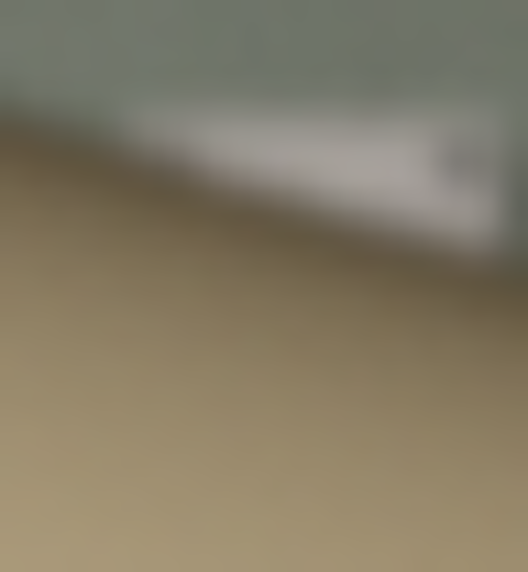

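Run:
```python
from ov import *
sa=pickle.load(open('side_avg.pkl','rb'))
# key bow soft-darkness centroid
def dark(im,b):
    u0,v0,u1,v1=b;g=im[v0:v1,u0:u1].astype(float).max(2); return g
def sil(c,P,b,ss=8):
    u0,v0,u1,v1=b;q=proj(c,P);h=cv2.convexHull(((q-[u0,v0]+.5)*ss).astype(np.float32))
    m=np.zeros(((v1-v0)*ss,(u1-u0)*ss),np.uint8);cv2.fillConvexPoly(m,np.round(h).astype(int),1)
    return m.reshape(v1-v0,ss,u1-u0,ss).mean((1,3))
bs=(288,284,308,312);bt=(352,224,370,236)
print(dark(sa['image'],bs).astype(int)[:, ::1]);print(dark(t['image'],bt).astype(int))
```

```text
[[ 91  87  86  91  96  99  99  97 103 131 176 212 226 225 222 223 226 229
  229 228]
 [ 92  90  90  92  95  98  98  99  97 103 136 190 220 227 225 222 224 227
  229 230]
 [ 94  91  90  90  93  96  97  99  98  98 110 160 206 223 226 224 222 225
  228 229]
 [ 97  93  90  90  92  95  98 100  99  99 101 131 189 219 226 226 223 221
  226 229]
 [ 96  95  91  89  91  94  97  96  95  91  94 111 160 202 220 227 225 223
  223 226]
 [ 96  96  93  91  91  90  88  75  58  55  71  94 124 166 205 223 226 224
  222 224]
 [ 96  97  96  92  89  80  62  41  24  20  47  79  98 132 187 218 225 225
  224 222]
 [ 96  97  97  95  90  76  46  23  18  14  27  56  86 111 161 205 222 225
  226 223]
 [ 95  96  97  96  92  75  44  19  20  17  18  43  77  98 131 187 217 223
  225 225]
 [ 97  95  95  98  93  70  35  16  21  21  16  27  59  88 112 158 201 219
  223 226]
 [ 99  96  95  98  95  65  33  44  42  25  20  22  49  79  99 122 164 205
  220 224]
 [108  97  95  97  93  62  45  84  75  35  20  19  30  59  87 102 129 185
  216 222]
 [129 106  96  95  92  61  41  73  67  35  21  20  18  44  78  96 112 158
  203 
[... 1481 characters left out ...]
136 138 140 140 135 133]
 [106 112 111  98  79  58  57  71  87  95 105 109 116 124 130 133 136 134]
 [101 104  95  74  47  29  30  37  44  53  60  73  82 100 114 124 131 135]
 [102  98  86  59  33  23  24  25  30  27  26  39  50  72  96 114 126 133]
 [108 107 101  81  60  47  43  37  37  34  30  19  38  60  90 112 124 130]
 [122 126 123 114 102  92  80  71  69  57  48  45  54  73  96 117 125 129]
 [134 137 140 136 130 125 118 111 105  94  87  85  90  99 114 124 131 132]
 [139 141 141 142 141 141 138 132 129 127 122 123 124 124 126 131 136 136]
 [136 137 136 137 140 138 140 142 141 140 139 139 137 139 137 136 137 137]
 [136 134 135 136 136 137 136 138 138 141 140 142 141 141 140 138 138 138]]
```

```bash
cat > bow.py <<'E'
from ov import *
def sil(c,P,b,ss=8):
    u0,v0,u1,v1=b;q=proj(c,P);h=cv2.convexHull(((q-[u0,v0]+.5)*ss*16-8).astype(np.float32))
    m=np.zeros(((v1-v0)*ss,(u1-u0)*ss),np.uint8);cv2.fillConvexPoly(m,np.round(h).astype(np.int32),255,shift=4)
    return cv2.GaussianBlur(m.reshape(v1-v0,ss,u1-u0,ss).mean((1,3))/255,(0,0),.7)
def bowpts(p,z0,z1): return W(p,[(a*.015,b*.006,z) for a in(-1,1) for b in(-1,1) for z in(z0,z1)])
def obs(c,b,bg,lo):
    u0,v0,u1,v1=b;g=c['image'][v0:v1,u0:u1].astype(float).max(2);return np.clip((bg-g)/(bg-lo),0,1)
E
python3 - <<'E'
from bow import *
from scipy.optimize import minimize
sa=pickle.load(open('side_avg.pkl','rb'))
bs=(288,284,308,312);bt=(352,222,370,236)
S=(sa,bs,obs(sa,bs,90,18));T=(t,bt,obs(t,bt,115,28))
S[2][10:14,6:9]=1
for nm,vs in(('s',[S]),('t',[T]),('st',[S,T])):
    for z0 in(.057,):
        f=lambda p: sum(((sil(c,bowpts(p,z0,z0+.03),b)-o)**2).sum() for c,b,o in vs)
        best=min((minimize(f,[.441,-.346,y],method='Nelder-Mead',options=dict(initial_simplex=np.array([[.441,-.346,y],[.445,-.346,y],[.441,-.342,y],[.441,-.346,y+.1]]))) for y in(1.4,1.48,1.55)),key=lambda r:r.fun)
        print(nm,z0,best.x,best.fun)
E
```

```text
s 0.057 [ 0.44025274 -0.34546256  1.26534576] 13.309572524048933
t 0.057 [ 0.43869655 -0.34688273  1.62287977] 7.436968141310364
st 0.057 [ 0.43968021 -0.34613646  1.32252323] 24.69163615940166
```

Call:
{"fn": "play_rows", "kwargs": {
  "deltas": [
    [0,0,0,0,0,0.928,0.05],
    [0,0,0,0,0,0.928,0.05],
    [0,0,0,0,0,0.928,0.05],
    [0,0,0,0,0,0.928,0.05],
    [0,0,0,0,0,0.928,0.05],
    [0,0,0,0,0,0.928,0.05],
    [0,0,0,0,0,0.928,0.05],
    [0,0,0,0,0,0.928,0.05],
    [0,0,0,0,0,0.928,0.05],
    [0,0,0,0,0,0.928,0.05],
    [0,0,0,0,0,0.928,0.05],
    [0,0,0,0,0,0.928,0.05],
    [0,0,0,0,0,0.928,0.05],
    [0,0,0,0,0,0.928,0.05]
  ]
}}

```text
time: 9.5
ee_pos: [0.3972, 0.0125, 0.2773]
orientation: [-3.141, -0.0, -0.098]
force: [-0.4, 0.6, 0.1]
width: 0.0445
```

Call:
{"fn": "play_rows", "kwargs": {
  "deltas": [
    [0.124,0.59,0.133,0,0,0,0.05],
    [0.124,0.59,0.133,0,0,0,0.05],
    [0.124,0.59,0.133,0,0,0,0.05],
    [0.124,0.59,0.133,0,0,0,0.05],
    [0.124,0.59,0.133,0,0,0,0.05],
    [0.124,0.59,0.133,0,0,0,0.05],
    [0.124,0.59,0.133,0,0,0,0.05],
    [0.124,0.59,0.133,0,0,0,0.05],
    [0.124,0.59,0.133,0,0,0,0.05],
    [0.124,0.59,0.133,0,0,0,0.05],
    [0.124,0.59,0.133,0,0,0,0.05],
    [0.124,0.59,0.133,0,0,0,0.05],
    [0,0,0,0,0,0,0.05],
    [0,0,0,0,0,0,0.05]
  ]
}}

```text
time: 10.9
ee_pos: [0.4384, -0.347, 0.1969]
orientation: [-3.14, 0.001, -0.094]
force: [-0.9, -0.5, 0.1]
width: 0.045
```

Run:
```python
from ov import *
o=telemetry.get_obs();print(o['ee_pos'],o['orientation'],o['joint_positions'],o['width'])
L=[cap('top') for _ in range(12)];c=L[0];c['image']=np.mean([q['image'].astype(float) for q in L],0)
pickle.dump(c,open('top_avg.pkl','wb'))
u0,v0,u1,v1=(230,152,254,178)
save(cv2.resize(np.clip((c['image'][v0:v1,u0:u1]-30)*1.4,0,255).astype(np.uint8),None,fx=22,fy=22,interpolation=cv2.INTER_CUBIC),'top_lock2')
c=cap('side');crop(c['image'],250,225,350,345,5,'side3')
```

```text
[ 0.43840536 -0.34699045  0.19685585] [-3.14011650e+00  1.01040953e-03 -9.35176233e-02] [-7.94286662e-01  2.74478407e-01  1.59482824e+00  4.98576140e-04
  1.27401018e+00 -7.00914512e-01] 0.04499793712139956
```

View pics/top_lock2.png

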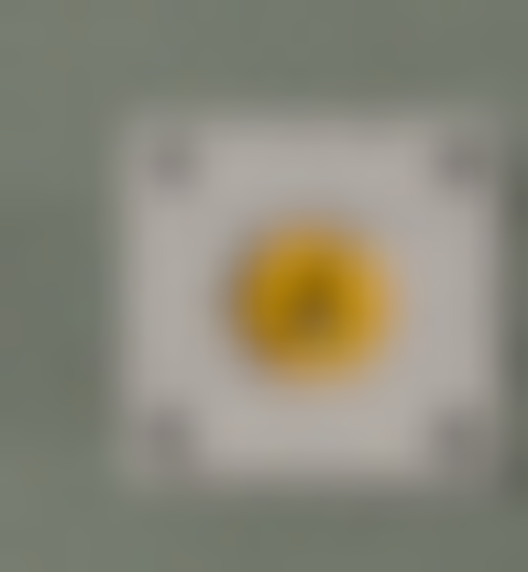

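View pics/side3.png

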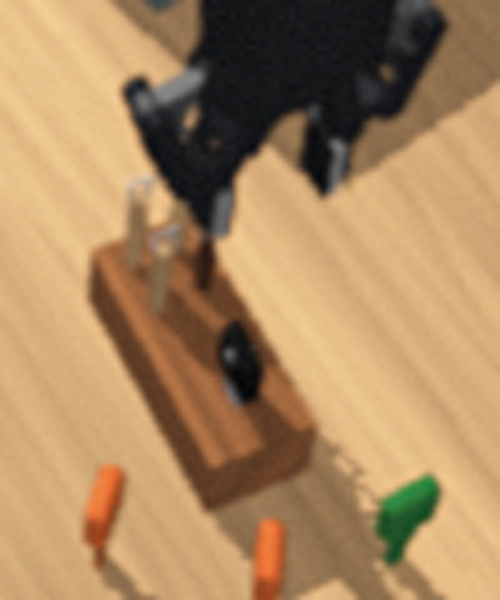

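The side view shows the jaws open across the key's thickness and above it. I'll descend and grip.

Call:
{"fn": "play_rows", "kwargs": {
  "deltas": [
    [0.02,-0.02,0.4,0,0,0,0.05],
    [0,0,0.4,0,0,0,0.05],
    [0,0,0.4,0,0,0,0.05],
    [0,0,0.4,0,0,0,0.05],
    [0,0,0.4,0,0,0,0.05],
    [0,0,0.4,0,0,0,0.05],
    [0,0,0.4,0,0,0,0.05],
    [0,0,0,0,0,0,0.05]
  ]
}}

```text
time: 12.35
ee_pos: [0.4381, -0.3444, 0.055]
orientation: [-3.138, 0.005, -0.092]
force: [-0.1, 0.6, 0.1]
width: 0.0449
```

Run:
```python
from ov import *
o=telemetry.get_obs();print(o['ee_pos'],o['orientation'],o['force'])
c=cap('side');crop(c['image'],260,245,340,325,7,'side4')
```

```text
[ 0.43812758 -0.3444173   0.05499872] [-3.13768363  0.00455402 -0.09244998] [-0.08416843  0.56959035  0.12586004]
```

View pics/side4.png

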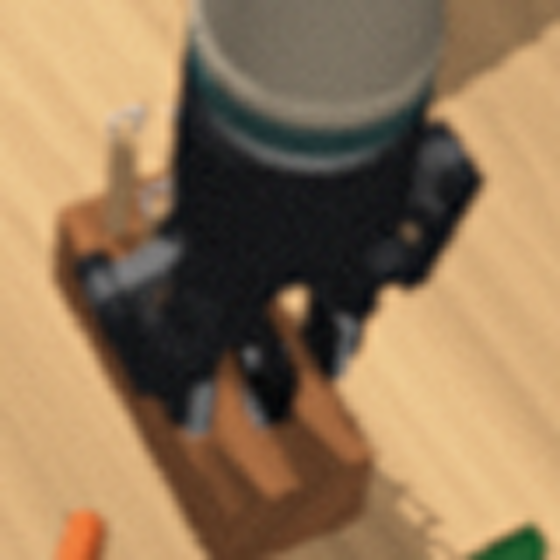

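Call:
{"fn": "play_rows", "kwargs": {
  "deltas": [
    [0.02,0.02,-0.04,0,0,0,0.05],
    [0,0,0,0,0,0,-0.4],
    [0,0,0,0,0,0,-0.6],
    [0,0,0,0,0,0,-0.8],
    [0,0,0,0,0,0,-1],
    [0,0,0,0,0,0,-1]
  ]
}}

```text
time: 13.0
ee_pos: [0.4411, -0.3475, 0.0605]
orientation: [3.14, -0.001, -0.092]
force: [-1.6, 0.9, 6.1]
width: 0.0107
```

Call:
{"fn": "play_rows", "kwargs": {
  "deltas": [
    [0,0,0,0,0,0,-1],
    [0,0,0,0,0,0,-1]
  ]
}}

```text
time: 13.2
ee_pos: [0.441, -0.3475, 0.0605]
orientation: [3.14, -0.001, -0.092]
force: [-0.5, 0.6, 6.2]
width: 0.0111
```

Call:
{"fn": "play_rows", "kwargs": {
  "deltas": [
    [0,0,-0.1,0,0,0,-1],
    [0,0,-0.15,0,0,0,-1],
    [0,0,-0.15,0,0,0,-1],
    [0,0,-0.2,0,0,0,-1],
    [0,0,-0.2,0,0,0,-1],
    [0,0,-0.3,0,0,0,-1],
    [0,0,-0.4,0,0,0,-1],
    [0,0,-0.6,0,0,0,-1],
    [0,0,-0.8,0,0,0,-1]
  ]
}}

```text
time: 14.1
ee_pos: [0.4397, -0.3461, 0.2048]
orientation: [-3.139, 0.002, -0.092]
force: [0.3, -0.7, 0.1]
width: 0.0109
```

Run:
```python
from ov import *
o=telemetry.get_obs();print(o['ee_pos'],o['orientation'],o['force'],o['width'])
c=cap('side');print(proj(c,o['ee_pos']));u,v=proj(c,o['ee_pos'])[0].astype(int);crop(c['image'],u-40,v-50,u+40,v+40,7,'side5');print(u,v)
c=cap('top');u,v=proj(c,o['ee_pos'])[0].astype(int);crop(c['image'],u-40,v-40,u+40,v+40,7,'top5')
```

```text
[ 0.43971295 -0.34612912  0.2048135 ] [-3.13939331e+00  2.48201959e-03 -9.24048195e-02] [ 0.25884689 -0.73183858  0.14374037] 0.010895871690140889
[[302.9901204  263.79927563]]
302 263
```

View pics/side5.png

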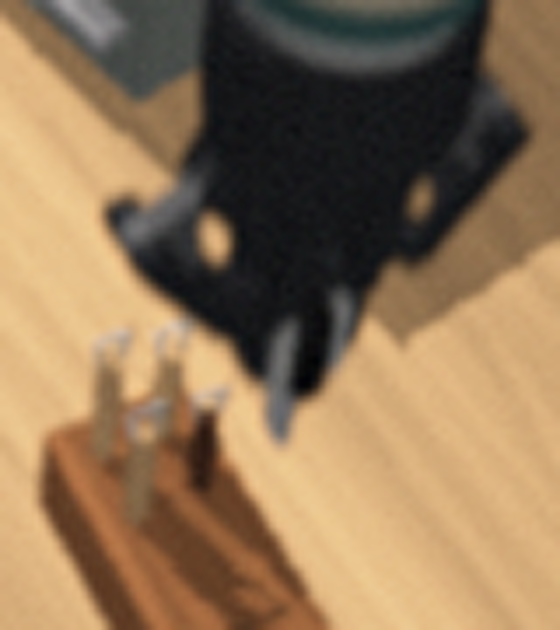

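View pics/top5.png

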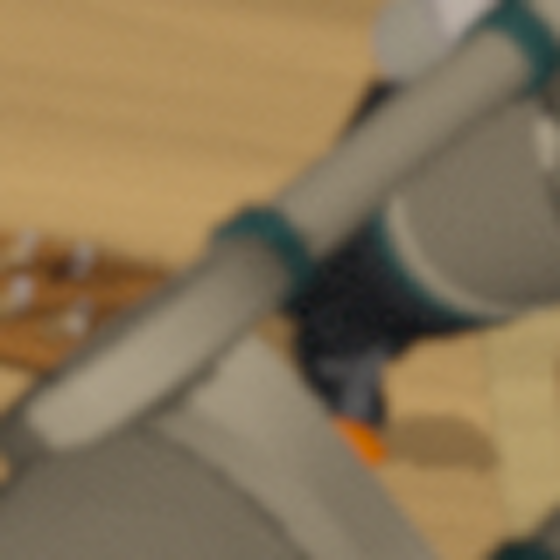

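The key is held and clear of the block, with the blade tip at about (302,276) in the side view. Now I'll fit the lock's position and keyway angle.

Run:
```python
from ov import *
from scipy.optimize import least_squares,minimize
p=np.array([.6583,.0514,.1509])
sa=pickle.load(open('side_avg.pkl','rb'));ta=pickle.load(open('top_avg.pkl','rb'))
ss=6
def render(c,b,q,cols):
    # q: lock x,y (world), yaw chest, theta ; layers deck, rose, hole wall?, plug, slot
    u0,v0,u1,v1=b;H,Wd=(v1-v0)*ss,(u1-u0)*ss
    def poly(X):
        m=np.zeros((H,Wd),np.uint8);a=(proj(c,X)-[u0,v0]+.5)*ss*16-8
        cv2.fillPoly(m,[np.round(a).astype(np.int32)],1,shift=4);return m.astype(float)
    L=[q[0],q[1],q[2]];S=[q[0],q[1],q[2]-q[3]]
    rose=np.maximum(poly(W(L,rect(0,0,.026,.026,.124))),poly(W(L,rect(0,0,.026,.026,.12))))
    mouth=poly(W(L,circ(.012,.124)));plug=poly(W(L,circ(.012,.12)));slot=poly(W(S,rect(0,0,.0058,.0028,.12)))
    lay=[1-rose,rose*(1-mouth),mouth*(1-plug),mouth*plug*(1-slot),mouth*plug*slot]
    return [cv2.GaussianBlur(l,(0,0),SIG*ss).reshape(v1-v0,ss,u1-u0,ss).mean((1,3)) for l in lay]
def cost(q,views,full=False):
    tot=0
    for c,b,_ in views:
        u0,v0,u1,v1=b;im=c['image'][v0:v1,u0:u1]
        lay=render(c,b,q,None)
        yy,xx=np.mgrid[-1:1:im.shape[0]*1j,-1:1:im.shape[1]*1j]
        A=np.stack([l.ravel() for l in lay]+[(lay[0]*xx).ravel(),(lay[0]*yy).ravel(),(lay[3]*xx).ravel(),(lay[3]*yy).ravel()],1)
        Y=im.reshape(-1,3);x,*_=np.linalg.lstsq(A,Y,rcond=None);tot+=((A@x-Y)**2).sum()
        if full: print(np.round(x[:5]).tolist())
    return tot
for nm,vs in(('side',[(sa,(249,151,281,175),0)]),('top',[(ta,(231,153,256,177),0)])):
  for SIG in(.5,.7):
    res=[]
    for th in(-.15,.1,.4):
        r=minimize(cost,[.577,.0405,.1509,th],args=(vs,),method='Nelder-Mead',options=dict(maxiter=300,xatol=1e-4,fatol=1,initial_simplex=np.array([[.577,.0405,.15,th],[.58,.0405,.15,th],[.577,.0435,.15,th],[.577,.0405,.18,th],[.577,.0405,.15,th+.2]])));res.append(r)
    r=min(res,key=lambda r:r.fun);d=r.x[:2]-p[:2];ca,sn=np.cos(p[2]),np.sin(p[2])
    print(nm,SIG,np.round(r.x,4),int(r.fun),[round(q.x[3],2) for q in res],'chest',np.round([ca*d[0]+sn*d[1],-sn*d[0]+ca*d[1]],4));cost(r.x,vs,True)
    print([ (round(a,2),int(cost([*r.x[:3],a],vs))) for a in np.arange(-.3,.7,.1)])
```

```text
side 0.5 [0.5801 0.0454 0.1359 0.1384] 326511 [np.float64(-0.12), np.float64(0.14), np.float64(0.44)] chest [-0.0783  0.0058]
[[117.0, 122.0, 117.0], [168.0, 164.0, 163.0], [166.0, 167.0, 175.0], [166.0, 128.0, 69.0], [165.0, 126.0, 60.0]]
[(np.float64(-0.3), 326377), (np.float64(-0.2), 326433), (np.float64(-0.1), 326405), (np.float64(0.0), 326442), (np.float64(0.1), 326433), (np.float64(0.2), 326473), (np.float64(0.3), 326383), (np.float64(0.4), 326319), (np.float64(0.5), 326316), (np.float64(0.6), 326347)]
side 0.7 [0.5795 0.0463 0.1209 0.5177] 325519 [np.float64(-0.03), np.float64(0.22), np.float64(0.52)] chest [-0.0786  0.0068]
[[117.0, 122.0, 116.0], [169.0, 165.0, 164.0], [189.0, 189.0, 192.0], [161.0, 117.0, 48.0], [174.0, 138.0, 73.0]]
[(np.float64(-0.3), 325941), (np.float64(-0.2), 325854), (np.float64(-0.1), 325754), (np.float64(0.0), 325911), (np.float64(0.1), 326012), (np.float64(0.2), 325696), (np.float64(0.3), 325641), (np.float64(0.4), 325558), (np.float64(0.5), 325535), (np.float64(0.6), 325481)]
top 0.5 [0.5768 0.0417 0.169  0.4597] 43431 [np.float64(-0.09), np.float
[... 230 characters left out ...]
64(-0.1), 44074), (np.float64(0.0), 44159), (np.float64(0.1), 44024), (np.float64(0.2), 43988), (np.float64(0.3), 43789), (np.float64(0.4), 43548), (np.float64(0.5), 43388), (np.float64(0.6), 43268)]
top 0.7 [0.5767 0.0422 0.1485 0.5045] 37530 [np.float64(-0.04), np.float64(0.22), np.float64(0.5)] chest [-0.082   0.0031]
[[111.0, 115.0, 107.0], [150.0, 146.0, 141.0], [137.0, 149.0, 227.0], [157.0, 127.0, 68.0], [129.0, 100.0, 24.0]]
[(np.float64(-0.3), 38440), (np.float64(-0.2), 38415), (np.float64(-0.1), 38305), (np.float64(0.0), 38299), (np.float64(0.1), 37883), (np.float64(0.2), 37796), (np.float64(0.3), 37636), (np.float64(0.4), 37652), (np.float64(0.5), 37530), (np.float64(0.6), 37365)]
```

Run:
```python
from ov import *
sa=pickle.load(open('side_avg.pkl','rb'));ta=pickle.load(open('top_avg.pkl','rb'))
out=[]
for c,(x,y),b in((sa,(.5798,.0455),(245,145,285,180)),(ta,(.5768,.042),(228,150,258,180))):
    # rectified metric patch, z=.12, chest axes, 40mm, image up=+x, left=+y
    N=400;mm=.044
    g=(np.arange(N)+.5)/N*mm-mm/2
    X,Y=np.meshgrid(-g,-g,indexing='ij')
    P=W([x,y,.1509],np.c_[X.ravel(),Y.ravel(),np.full(N*N,.12)]);q=proj(c,P).astype(np.float32).reshape(N,N,2)
    im=c['image'].astype(np.float32)
    r=cv2.remap(im,q[...,0],q[...,1],cv2.INTER_CUBIC);r=np.clip((r-40)*1.5,0,255).astype(np.uint8)
    cv2.line(r,(N//2,0),(N//2,N),(255,0,0),1);cv2.line(r,(0,N//2),(N,N//2),(255,0,0),1)
    cv2.circle(r,(N//2,N//2),int(.012/mm*N),(0,0,255),1)
    out.append(r)
save(np.hstack(out),'rect')
for c,(x,y),b,n in((sa,(.5798,.0455),(245,145,285,180),'fs'),(ta,(.5768,.042),(228,150,258,180),'ft')):
    c2=dict(c);c2['image']=np.clip(c['image'],0,255).astype(np.uint8);p=[x,y,.1509]
    draw(c2,[W(p,rect(0,0,.026,.026,.124)),W(p,circ(.012,.12)),W(p,circ(.012,.124))],b,14,n)
a=cv2.imread('pics/fs.png');b=cv2.imread('pics/ft.png');b=cv2.resize(b,(a.shape[0],a.shape[0]));cv2.imwrite('pics/fst.png',cv2.resize(np.hstack([a,b]),None,fx=.7,fy=.7))
```

```text
(no output)
```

View pics/rect.png

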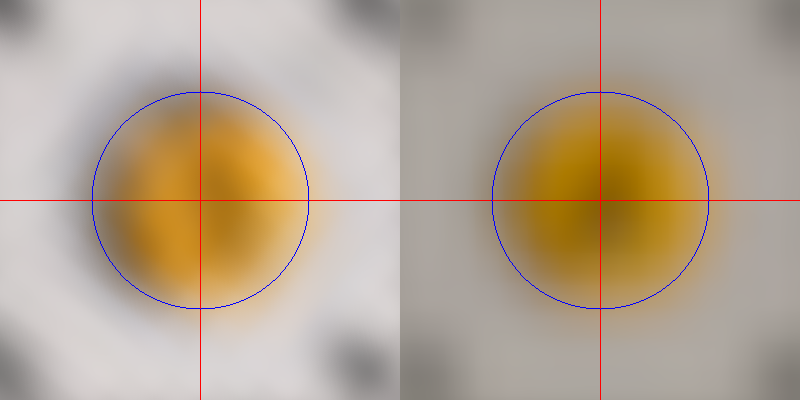

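View pics/fst.png

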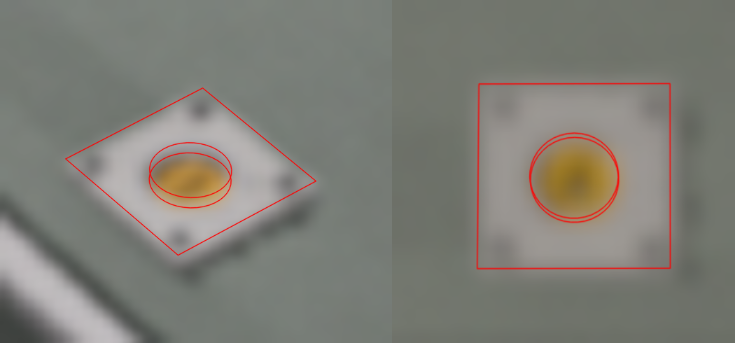

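Run:
```python
from ov import *
sa=pickle.load(open('side_avg.pkl','rb'));ta=pickle.load(open('top_avg.pkl','rb'))
for c,b in((sa,(259,159,270,168)),(ta,(239,160,250,171))):
    u0,v0,u1,v1=b
    print(b);print(np.round(c['image'][v0:v1,u0:u1,0]).astype(int));print(np.round(c['image'][v0:v1,u0:u1,2]).astype(int))
```

```text
(259, 159, 270, 168)
[[181 181 179 177 174 171 173 176 181 182 182]
 [179 172 161 152 147 151 150 153 167 178 182]
 [170 151 134 137 146 159 153 141 146 165 178]
 [160 135 136 158 173 174 166 164 157 162 174]
 [162 146 161 175 174 160 157 176 182 176 175]
 [176 168 178 177 164 159 171 190 194 186 180]
 [182 180 184 185 179 180 187 192 190 184 183]
 [184 184 186 186 185 185 185 185 183 181 183]
 [174 184 185 183 181 182 183 183 182 181 176]]
[[177 178 177 174 172 170 171 174 178 179 177]
 [176 170 159 147 141 141 142 150 166 176 178]
 [168 146 117  97  91  96  97 108 134 162 176]
 [157 115  78  66  68  69  68  76 101 145 171]
 [157 112  71  63  63  58  56  65  91 140 168]
 [171 139 101  75  63  62  68  82 111 153 173]
 [179 168 147 121 103 102 110 123 146 169 179]
 [181 180 175 165 158 157 159 163 171 177 180]
 [170 180 182 179 176 177 178 179 179 178 172]]
(239, 160, 250, 171)
[[152 155 154 154 152 152 152 154 155 154 148]
 [153 153 151 151 150 150 149 151 153 153 152]
 [153 148 146 151 155 154 152 153 155 154 154]
 [151 144 144 156 159 156 157 161 161 158 156]
 [149 140 145 156 152 146 157 166 167 160 157]
 [147 139 145 151 140 135 152 168 168 162 157]
 [148 141 143 147 136 134 151 166 167 160 156]
 [151 145 142 145 145 146 156 165 164 159 156]
 [153 149 145 149 155 158 162 163 160 157 155]
 [154 153 151 153 157 159 160 160 158 156 154]
 [153 156 155 155 156 156 158 158 157 156 149]]
[[143 147 146 146 144 144 144 146 146 146 140]
 [145 144 141 136 132 131 134 140 144 145 144]
 [145 138 126 113 102 101 111 125 139 144 146]
 [142 128 103  80  65  63  77 102 128 143 147]
 [137 113  78  51  41  40  51  77 113 139 147]
 [133 104  63  40  38  41  43  64 102 135 146]
 [134 106  66  43  47  55  51  65 103 134 145]
 [139 120  87  58  57  64  65  83 115 140 147]
 [143 134 115  93  84  87  94 111 132 144 147]
 [146 143 135 126 121 122 126 134 143 146 146]
 [144 147 145 142 142 142 144 146 147 147 141]]
```

```bash
cat > lockfit.py <<'E'
from ov import *
from scipy.optimize import minimize
sa=pickle.load(open('side_avg.pkl','rb'));ta=pickle.load(open('top_avg.pkl','rb'))
ss=6;yaw=.1509
def layers(c,b,q):
    x,y,th,sx,sy,SIG=q;SIG=abs(SIG)
    u0,v0,u1,v1=b;H,Wd=(v1-v0)*ss,(u1-u0)*ss
    def poly(X):
        m=np.zeros((H,Wd),np.uint8);a=(proj(c,X)-[u0,v0]+.5)*ss*16-8
        cv2.fillPoly(m,[np.round(a).astype(np.int32)],1,shift=4);return m.astype(float)
    L=[x,y,yaw];S=[x,y,yaw-th]
    mouth=poly(W(L,circ(.012,.124)));plug=poly(W(L,circ(.012,.12)));slot=poly(W(S,rect(0,0,.0058,.0028,.12)))
    lit=poly(W(L,circ(.012,.12,sx*.001,sy*.001)))
    pl=mouth*plug
    lay=[1-mouth,mouth*(1-plug),pl*(1-slot)*lit,pl*(1-slot)*(1-lit),pl*slot*lit,pl*slot*(1-lit)]
    return [cv2.GaussianBlur(l,(0,0),SIG*ss).reshape(v1-v0,ss,u1-u0,ss).mean((1,3)) for l in lay]
def cost(q,c,b,full=False):
    u0,v0,u1,v1=b;im=c['image'][v0:v1,u0:u1];lay=layers(c,b,q)
    A=np.stack([l.ravel() for l in lay],1);Y=im.reshape(-1,3)
    A2=np.r_[A,np.eye(6)[2:]*.05];
    x=np.linalg.solve(A.T@A+1e-3*np.eye(6),A.T@Y)
    if full: return x,(A@x).reshape(im.shape)
    pen=((q[3]-.3)**2+(q[4]+4.8)**2)*30
    return ((A@x-Y)**2).sum()+pen
E
python3 - <<'E'
from lockfit import *
for nm,c,b,x0 in(('side',sa,(257,157,272,169),[.5795,.0435]),('top',ta,(237,158,252,173),[.5768,.042])):
    for th in(-.15,.05,.25,.45):
        q0=np.array([*x0,th,.3,-4.8,.6]);sim=np.vstack([q0]+[q0+d for d in np.diag([.002,.002,.15,1,1,.15])])
        r=minimize(cost,q0,args=(c,b),method='Nelder-Mead',options=dict(maxiter=900,xatol=1e-4,fatol=.5,initial_simplex=sim))
        print(nm,np.round(r.x,4),int(r.fun))
    x,_=cost(r.x,c,b,True);print(np.round(x).astype(int).tolist())
E
```

```text
side [ 0.5784  0.044  -0.0305  0.174  -3.9783  0.53  ] 109370
side [ 0.5782  0.0436  0.1509 -0.4839 -3.8952  0.5673] 108556
side [ 0.5784  0.0434  0.2966 -0.8467 -3.4595  0.6813] 108282
side [ 0.5782  0.0435  0.5224 -1.3347 -3.8057  0.6751] 108716
[[171, 168, 167], [153, 152, 162], [216, 164, 81], [95, 71, 39], [125, 96, 40], [0, 0, 0]]
top [ 0.5768  0.0406  0.2041 -0.8753 -5.9278  0.8791] 30558
top [ 0.5767  0.0417  0.1541  0.2624 -5.0432  0.8102] 30786
top [ 0.5767  0.0417  0.354   0.0935 -5.092   0.811 ] 30632
top [ 0.5766  0.0422  0.5439  0.2847 -4.9011  0.7604] 30646
[[150, 146, 141], [152, 165, 226], [169, 134, 62], [133, 112, 77], [120, 95, 27], [0, 0, 0]]
```

Run:
```python
import lockfit as L
from lockfit import *
def mk(c,b,xy):
    u0,v0,u1,v1=b;m=np.zeros((v1-v0,u1-u0),np.uint8);a=proj(c,W([*xy,yaw],circ(.0165,.122)))-[u0,v0]
    cv2.fillPoly(m,[np.round(a*16).astype(np.int32)],1,shift=4);return m.ravel()>0
def cost(q,c,b,m,full=False):
    u0,v0,u1,v1=b;Y=c['image'][v0:v1,u0:u1].reshape(-1,3)[m];A=np.stack([l.ravel() for l in layers(c,b,q)],1)[m]
    x=np.linalg.solve(A.T@A+1e-2*np.eye(6),A.T@Y+1e-2*np.array([[170,165,160],[150]*3,[180,140,60],[140,110,50],[100,80,40],[70,60,30]]))
    if full: return x
    return ((A@x-Y)**2).sum()+((q[3]-.3)**2+(q[4]+4.8)**2)*20
for nm,c,b,x0 in(('side',sa,(257,157,272,169),[.5783,.0435]),('top',ta,(237,158,252,173),[.5767,.0415])):
    m=mk(c,b,x0)
    for th in np.arange(-.3,.71,.1):
        q0=np.array([*x0,.3,-4.8,.7]);sim=np.vstack([q0]+[q0+d for d in np.diag([.002,.002,1,1,.15])])
        f=lambda r:cost([r[0],r[1],th,r[2],r[3],r[4]],c,b,m)
        r=minimize(f,q0,method='Nelder-Mead',options=dict(maxiter=500,xatol=1e-4,fatol=.5,initial_simplex=sim))
        print(nm,round(th,2),np.round(r.x,4),int(r.fun),m.sum())
```

```text
side -0.3 [ 0.5781  0.0435  0.7001 -3.6319  0.6667] 3615 90
side -0.2 [ 0.5779  0.0435  0.6589 -4.011   0.6732] 3822 90
side -0.1 [ 0.5779  0.0435  0.8864 -3.7303  0.6567] 3611 90
side 0.0 [ 0.578   0.0435  0.2575 -3.9846  0.6825] 3393 90
side 0.1 [ 0.5781  0.0433  0.4753 -4.0718  0.6913] 3506 90
side 0.2 [ 0.5781  0.0434  0.2708 -4.0598  0.6662] 3428 90
side 0.3 [ 0.5779  0.0435  0.1264 -3.9087  0.6855] 3415 90
side 0.4 [ 0.5778  0.043  -0.542  -3.6352  0.7338] 3549 90
side 0.5 [ 0.5777  0.043  -0.5867 -3.6648  0.7396] 3617 90
side 0.6 [ 0.578   0.0435 -0.0333 -3.9334  0.6789] 3812 90
side 0.7 [ 0.5779  0.0433  0.3612 -3.842   0.6585] 4367 90
top -0.3 [ 0.5765  0.042   1.8019 -3.0027  1.0236] 2506 101
top -0.2 [ 0.5768  0.0419  0.9064 -3.55    0.9495] 2708 101
top -0.1 [ 0.5767  0.0419  1.8126 -3.4765  1.0142] 2422 101
top 0.0 [ 0.5765  0.042   1.4063 -2.994   1.0156] 2327 101
top 0.1 [ 0.5766  0.0417  1.6887 -3.9873  0.9882] 2397 101
top 0.2 [ 0.5765  0.0422  0.7348 -4.7582  0.9086] 2522 101
top 0.3 [ 0.5766  0.042   0.7718 -4.5718  0.9194] 2462 101
top 0.4 [ 0.5764  0.042   1.0704 -3.7315  1.0398] 2253 101
top 0.5 [ 0.5764  0.042   1.3673 -3.0869  0.9908] 2239 101
top 0.6 [ 0.5763  0.0422  1.0413 -3.6266  0.9662] 2269 101
top 0.7 [ 0.5763  0.0421  1.0901 -3.7303  0.9883] 2268 101
```

Call:
{"fn": "play_rows", "kwargs": {
  "deltas": [
    [0,0,-0.075,0,0,-0.932,-1],
    [0,0,-0.075,0,0,-0.932,-1],
    [0,0,-0.075,0,0,-0.932,-1],
    [0,0,-0.075,0,0,-0.932,-1],
    [0,0,-0.075,0,0,-0.932,-1],
    [0,0,-0.075,0,0,-0.932,-1],
    [0,0,-0.075,0,0,-0.932,-1],
    [0,0,-0.075,0,0,-0.932,-1],
    [0,0,-0.075,0,0,-0.932,-1],
    [0,0,-0.075,0,0,-0.932,-1],
    [0,0,-0.075,0,0,-0.932,-1],
    [0,0,-0.075,0,0,-0.932,-1]
  ]
}}

```text
time: 15.4
ee_pos: [0.4404, -0.3468, 0.2495]
orientation: [-3.141, -0.0, 1.475]
force: [0.1, 0.6, -0.8]
width: 0.0108
```

Call:
{"fn": "play_rows", "kwargs": {
  "deltas": [
    [0.572,0.14,0,0,0,0,-1],
    [0.572,0.14,0,0,0,0,-1],
    [0.572,0.14,0,0,0,0,-1],
    [0.572,0.14,0,0,0,0,-1],
    [0.572,0.14,0,0,0,0,-1],
    [0.572,0.14,0,0,0,0,-1],
    [0.572,0.14,0,0,0,0,-1],
    [0.572,0.14,0,0,0,0,-1],
    [0.572,0.14,0,0,0,0,-1],
    [0.572,0.14,0,0,0,0,-1],
    [0.572,0.14,0,0,0,0,-1],
    [0.572,0.14,0,0,0,0,-1],
    [0.572,0.14,0,0,0,0,-1],
    [0.572,0.14,0,0,0,0,-1],
    [0,0,0,0,0,0,-1]
  ]
}}

```text
time: 16.9
ee_pos: [0.5793, 0.0447, 0.2492]
orientation: [3.142, -0.002, 1.473]
force: [-0.5, -0.5, -0.4]
width: 0.0109
```

Call:
{"fn": "play_rows", "kwargs": {
  "deltas": [
    [0,0,0.385,0,0,0,-1],
    [0,0,0.385,0,0,0,-1],
    [0,0,0.385,0,0,0,-1],
    [0,0,0.385,0,0,0,-1],
    [0,0,0,0,0,0,-1],
    [0,0,0,0,0,0,-1]
  ]
}}

```text
time: 17.5
ee_pos: [0.5785, 0.0408, 0.1726]
orientation: [-3.141, 0.0, 1.469]
force: [-0.2, -0.5, 0.8]
width: 0.0108
```

```bash
cat > look.py <<'E'
from ov import *
import sys
n=sys.argv[1]
o=telemetry.get_obs();print(np.round(o['ee_pos'],4),np.round(o['orientation'],4),np.round(o['force'],1),o['width'])
L=[cap('side') for _ in range(3)];c=L[0];c['image']=np.mean([q['image'].astype(float) for q in L],0)
pickle.dump((c,o),open(n+'.pkl','wb'))
c['image']=np.clip(c['image'],0,255).astype(np.uint8)
e=o['ee_pos'];tip=e-[0,0,.0395]
X=[[tip-[.004,0,0],tip+[.004,0,0]],[tip-[0,.004,0],tip+[0,.004,0]]]
im=c['image'][130:180,240:290];a=cv2.resize(im,None,fx=12,fy=12,interpolation=cv2.INTER_CUBIC)
save(a,n);print('tip px',proj(c,tip),'crop',(proj(c,tip)-[240,130]+.5)*12)
E
python3 look.py hov1
```

```text
[0.5785 0.0408 0.1726] [-3.1410e+00  3.0000e-04  1.4688e+00] [-0.2 -0.5  0.8] 0.01075799136536119
tip px [[264.48850329 160.56778786]] crop [[299.8620395  372.81345437]]
```

View pics/hov1.png

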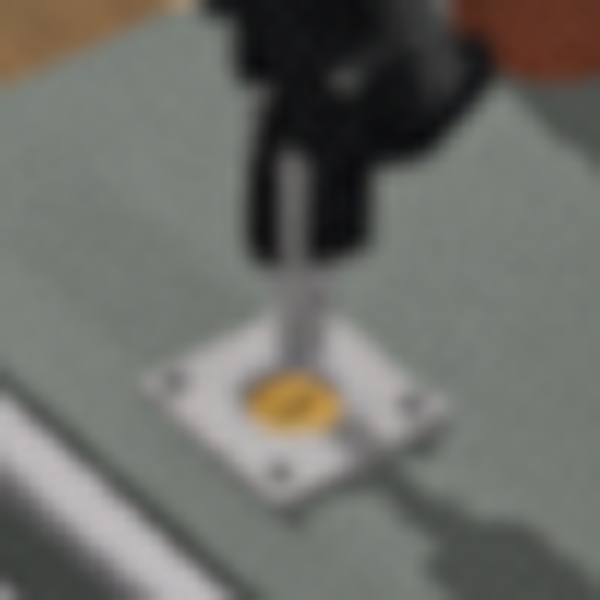

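The blade tip appears within about 0.3 px of its prediction, so the side camera agrees with the arm. I'll centre over the plug and probe down.

Call:
{"fn": "play_rows", "kwargs": {
  "deltas": [
    [0.042,-0.018,0.1,0,0,0,-1],
    [0,0,0.1,0,0,0,-1],
    [0,0,0,0,0,0,-1],
    [0,0,0,0,0,0,-1]
  ]
}}

```text
time: 18.05
ee_pos: [0.5779, 0.0436, 0.1623]
orientation: [-3.141, -0.0, 1.469]
force: [0.5, -0.6, -1.2]
width: 0.0109
```

Call:
{"fn": "play_rows", "kwargs": {
  "deltas": [
    [0,0,0.04,0,0,0,-1],
    [0,0,0.04,0,0,0,-1]
  ]
}}

```text
time: 18.25
ee_pos: [0.5784, 0.0435, 0.1591]
orientation: [3.141, -0.0, 1.469]
force: [-1.5, 0.2, 12.1]
width: 0.0108
```

Call:
{"fn": "play_rows", "kwargs": {
  "deltas": [
    [0,0,0.03,0,0,0,-1],
    [0,0,0.03,0,0,0,-1]
  ]
}}

```text
time: 18.45
ee_pos: [0.5786, 0.0435, 0.1586]
orientation: [3.139, -0.0, 1.469]
force: [-4.8, 0.6, 20.8]
width: 0.0112
```

Call:
{"fn": "play_rows", "kwargs": {
  "deltas": [
    [0,0,-0.06,0,0,0,-1]
  ]
}}

```text
time: 18.55
ee_pos: [0.5783, 0.0436, 0.1598]
orientation: [3.14, -0.0, 1.469]
force: [0.5, -0.2, -0.7]
width: 0.0113
```

```bash
python3 look.py con1
```

```text
[0.5783 0.0436 0.1598] [ 3.1400e+00 -1.0000e-04  1.4693e+00] [ 0.5 -0.2 -0.7] 0.011298904864192237
tip px [[263.79397397 163.38381952]] crop [[291.52768768 406.60583424]]
```

View pics/con1.png

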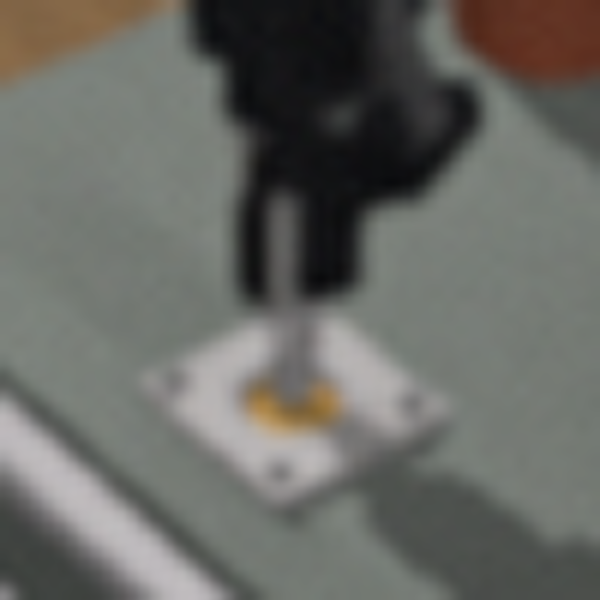

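Run:
```python
from ov import *
c,o=pickle.load(open('hov1.pkl','rb'))
f=lambda x,y: atz(c,(240+(x+.5)/12-.5,130+(y+.5)/12-.5),.12)
a,b=f(275,412),f(308,393);d=b-a;print(a,b,np.linalg.norm(d),np.arctan2(d[1],d[0])-.1509, (a+b)/2)
c,o=pickle.load(open('con1.pkl','rb'));print(f(292,405),f(294,403))
# enlarge plug region from avg of side frames
h,_=pickle.load(open('hov1.pkl','rb'))
sa=pickle.load(open('side_avg.pkl','rb'))
im=np.clip((sa['image'][156:171,256:274]-50)*1.5,0,255).astype(np.uint8);save(cv2.resize(im,None,fx=40,fy=40,interpolation=cv2.INTER_LANCZOS4),'plugbig')
for th in(-.2,0,.2,.4): 
    q=proj(sa,W([.578,.0434,.1509-th],[[-.0058,0,.12],[.0058,0,.12]]));d=q[1]-q[0];print(th,q.round(2).tolist(),np.degrees(np.arctan2(-d[1],d[0])))
```

```text
[0.57400545 0.04386399 0.12      ] [0.58438306 0.04587849 0.12      ] 0.01057133662665367 0.040835308102883605 [0.57919426 0.04487124 0.12      ]
[0.57883452 0.04404669 0.12      ] [0.57961764 0.0444282  0.12      ]
-0.2 [[262.46, 164.55], [265.02, 162.5]] 38.73459630843738
0 [[262.17, 164.35], [265.3, 162.69]] 27.86772701739957
0.2 [[261.95, 164.12], [265.53, 162.92]] 18.434027053584767
0.4 [[261.8, 163.86], [265.68, 163.18]] 9.968906048319678
```

View pics/plugbig.png

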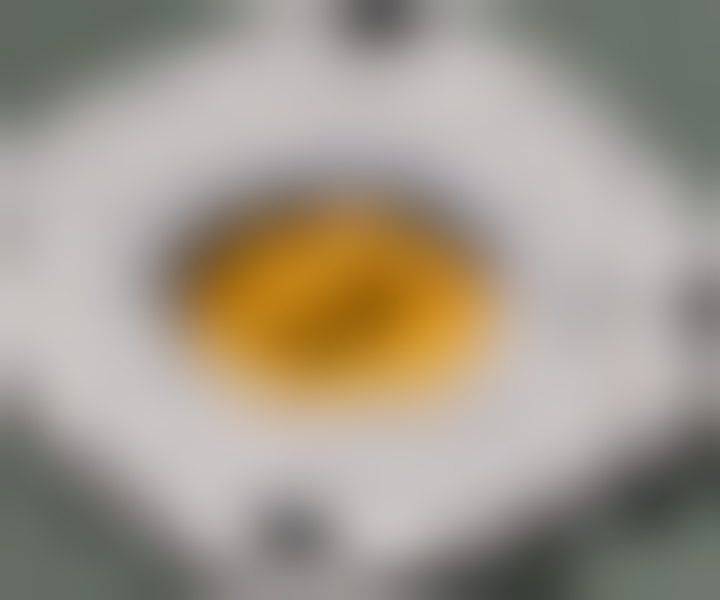

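Run:
```python
from ov import *
sa=pickle.load(open('side_avg.pkl','rb'))
print(atz(sa,(264.26,163.3),.12),atz(sa,(263.9,163.4),.12))
ta=pickle.load(open('top_avg.pkl','rb'))
im=np.clip((ta['image'][157:174,236:254]-30)*1.6,0,255).astype(np.uint8);save(cv2.resize(im,None,fx=35,fy=35,interpolation=cv2.INTER_LANCZOS4),'plugbigt')
for th in(-.2,0,.2,.4):
    q=proj(ta,W([.5768,.042,.1509-th],[[-.0058,0,.12],[.0058,0,.12]]));print(th,((q-[236,157]+.5)*35).round().tolist())
```

```text
[0.57978474 0.04348399 0.12      ] [0.57866111 0.04361464 0.12      ]
-0.2 [[292.0, 367.0], [266.0, 244.0]]
0 [[279.0, 368.0], [279.0, 243.0]]
0.2 [[266.0, 367.0], [292.0, 244.0]]
0.4 [[253.0, 363.0], [304.0, 247.0]]
```

View pics/plugbigt.png

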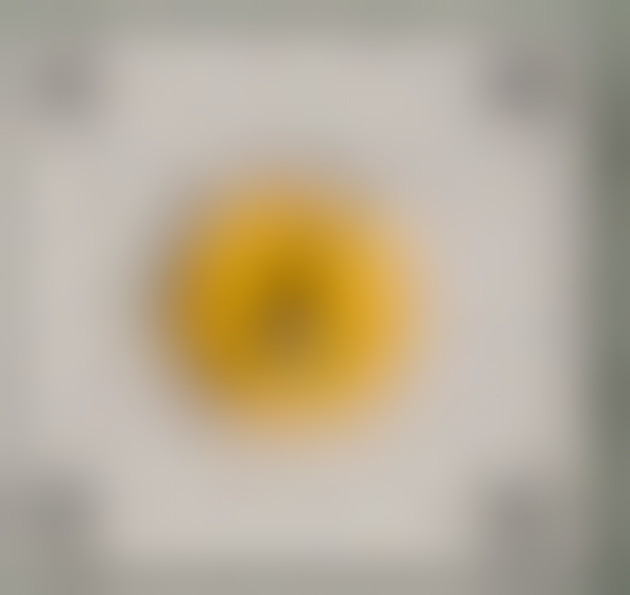

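Call:
{"fn": "play_rows", "kwargs": {
  "deltas": [
    [0,0,0,0,0,-0.62,-1],
    [0,0,0,0,0,-0.62,-1],
    [0,0,0.03,0,0,0,-1],
    [0,0,0.02,0,0,0,-1]
  ]
}}

```text
time: 19.1
ee_pos: [0.5792, 0.0435, 0.1587]
orientation: [3.138, 0.0, 1.642]
force: [-3.8, 0.0, 18.6]
width: 0.0108
```

Call:
{"fn": "play_rows", "kwargs": {
  "deltas": [
    [0,0,0,0,0,0,-1]
  ]
}}

```text
time: 19.2
ee_pos: [0.5792, 0.0435, 0.1588]
orientation: [3.138, 0.0, 1.642]
force: [-4.0, 0.3, 14.9]
width: 0.0112
```

Call:
{"fn": "play_rows", "kwargs": {
  "deltas": [
    [0,0,-0.035,0,0,0,-1],
    [0.02,0,0,0,0,0,-1],
    [0.02,0,0,0,0,0,-1]
  ]
}}

```text
time: 19.5
ee_pos: [0.579, 0.0441, 0.1592]
orientation: [3.139, 0.003, 1.643]
force: [-0.7, -4.3, 8.9]
width: 0.0113
```

Call:
{"fn": "play_rows", "kwargs": {
  "deltas": [
    [-0.02,0,0,0,0,0,-1],
    [-0.02,0,0,0,0,0,-1],
    [-0.02,0,0,0,0,0,-1]
  ]
}}

```text
time: 19.8
ee_pos: [0.579, 0.0432, 0.1591]
orientation: [3.139, -0.001, 1.642]
force: [-0.4, 2.4, 8.9]
width: 0.0108
```

Call:
{"fn": "play_rows", "kwargs": {
  "deltas": [
    [-0.02,0,0,0,0,0,-1],
    [-0.02,0,0,0,0,0,-1]
  ]
}}

```text
time: 20.0
ee_pos: [0.5791, 0.0427, 0.1591]
orientation: [3.139, -0.004, 1.641]
force: [-1.7, 6.6, 8.4]
width: 0.011
```

Call:
{"fn": "play_rows", "kwargs": {
  "deltas": [
    [-0.02,0,0,0,0,0,-1],
    [-0.02,0,0,0,0,0,-1]
  ]
}}

```text
time: 20.2
ee_pos: [0.5793, 0.0402, 0.1586]
orientation: [3.139, -0.003, 1.642]
force: [0.1, 4.3, 5.9]
width: 0.0108
```

Call:
{"fn": "play_rows", "kwargs": {
  "deltas": [
    [0,-0.03,0,0,0,0,-1],
    [0,-0.03,0,0,0,0,-1]
  ]
}}

```text
time: 20.4
ee_pos: [0.5767, 0.0395, 0.1582]
orientation: [3.139, -0.002, 1.642]
force: [-0.2, 3.3, 1.6]
width: 0.0116
```

Call:
{"fn": "play_rows", "kwargs": {
  "deltas": [
    [0.03,0,0,0,0,0,-1],
    [0.03,0,0,0,0,0,-1],
    [0.03,0,0,0,0,0,-1]
  ]
}}

```text
time: 20.7
ee_pos: [0.5755, 0.0418, 0.1576]
orientation: [3.141, 0.002, 1.643]
force: [2.9, -1.8, 1.4]
width: 0.0106
```

Call:
{"fn": "play_rows", "kwargs": {
  "deltas": [
    [0,0,0.03,0,0,0,-1],
    [0,0,0.02,0,0,0,-1]
  ]
}}

```text
time: 20.9
ee_pos: [0.5758, 0.042, 0.1553]
orientation: [3.14, 0.002, 1.643]
force: [3.5, -2.3, 2.5]
width: 0.0111
```

```bash
python3 look.py con2
```

```text
[0.5758 0.042  0.1553] [3.1402e+00 1.6000e-03 1.6425e+00] [ 3.5 -2.3  2.5] 0.011067507731990136
tip px [[263.2848561  165.12799906]] crop [[285.41827324 427.53598872]]
```

View pics/con2.png

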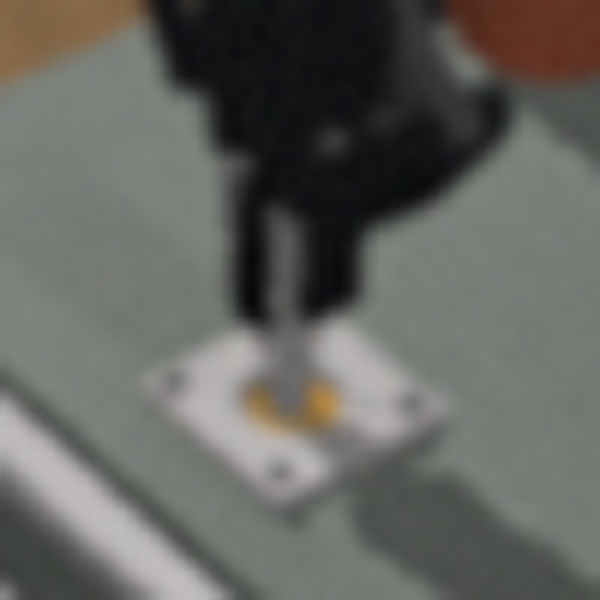

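The tip has dropped below the plug face (TCP z 155 mm against 159 mm at contact), so the key has found the keyway. I'll relieve the side force and push it home.

Call:
{"fn": "play_rows", "kwargs": {
  "deltas": [
    [-0.02,0.025,0.03,0,0,0,-1],
    [0,0,0.04,0,0,0,-1],
    [0,0,0.04,0,0,0,-1]
  ]
}}

```text
time: 21.35
ee_pos: [0.5761, 0.0419, 0.1494]
orientation: [-3.141, 0.0, 1.642]
force: [2.4, -3.3, 2.4]
width: 0.0109
```

Call:
{"fn": "play_rows", "kwargs": {
  "deltas": [
    [0,0,0.06,0,0,0,-1],
    [0,0,0.06,0,0,0,-1],
    [0,0,0,0,0,0,-1]
  ]
}}

```text
time: 21.65
ee_pos: [0.5761, 0.0418, 0.143]
orientation: [-3.141, 0.0, 1.642]
force: [2.8, -2.9, -0.6]
width: 0.011
```

Call:
{"fn": "play_rows", "kwargs": {
  "deltas": [
    [-0.02,0.02,0.06,0,0,0,-1],
    [0,0,0.06,0,0,0,-1],
    [0,0,0.04,0,0,0,-1],
    [0,0,0.02,0,0,0,-1]
  ]
}}

```text
time: 22.05
ee_pos: [0.5765, 0.0416, 0.1354]
orientation: [-3.14, -0.001, 1.642]
force: [-3.2, -1.1, 11.8]
width: 0.0109
```

Call:
{"fn": "play_rows", "kwargs": {
  "deltas": [
    [0,0,0.03,0,0,0,-1],
    [0,0,0.03,0,0,0,-1]
  ]
}}

```text
time: 22.25
ee_pos: [0.5766, 0.0416, 0.1351]
orientation: [-3.141, -0.001, 1.643]
force: [-7.6, -0.7, 26.8]
width: 0.0111
```

The key bottomed at TCP z = 135 mm, 24 mm below first contact, so it is fully in. I'll ease the push and turn clockwise (tool +z).

Call:
{"fn": "play_rows", "kwargs": {
  "deltas": [
    [0,-0.02,-0.07,0,0,0,-1],
    [0,0,0,0,0,0.5,-1],
    [0,0,0,0,0,0.8,-1],
    [0,0,0,0,0,0.8,-1],
    [0,0,0,0,0,0.8,-1]
  ]
}}

```text
time: 22.75
ee_pos: [0.5765, 0.0411, 0.1356]
orientation: [3.141, -0.0, 1.233]
force: [0.3, -1.8, 3.9]
width: 0.0112
```

Run:
```python
from h import *
o=telemetry.get_obs();print({k:np.round(v,3) for k,v in o.items()})
```

```text
{'time': np.float64(22.75), 'joint_positions': array([-0.049,  0.348,  1.647,  0.   ,  1.146, -1.283]), 'dq': array([-0.000e+00,  1.000e-03, -1.000e-03,  3.000e-03,  0.000e+00,
        1.106e+00]), 'effort': array([  0.708, -41.322, -20.683,   0.484,   0.045,  -0.859]), 'ee_pos': array([0.576, 0.041, 0.136]), 'orientation': array([ 3.141, -0.   ,  1.233]), 'force': array([ 0.258, -1.797,  3.902]), 'moment': array([-0.246,  0.044,  0.068]), 'width': np.float64(0.011)}
```

Call:
{"fn": "play_rows", "kwargs": {
  "deltas": [
    [0,0,0,0,0,1,-1],
    [0,0,0,0,0,1,-1],
    [0,0,0,0,0,1,-1],
    [0,0,0,0,0,1,-1],
    [0,0,0,0,0,1,-1],
    [0,0,0,0,0,1,-1],
    [0,0,0,0,0,1,-1],
    [0,0,0,0,0,1,-1]
  ]
}}

```text
time: 23.55
ee_pos: [0.5768, 0.0414, 0.1356]
orientation: [-3.141, -0.001, 0.115]
force: [1.2, -0.7, 2.8]
width: 0.0111
```

Call:
{"fn": "play_rows", "kwargs": {
  "deltas": [
    [0,0,0,0,0,1,-1],
    [0,0,0,0,0,1,-1],
    [0,0,0,0,0,1,-1],
    [0,0,0,0,0,1,-1],
    [0,0,0,0,0,1,-1],
    [0,0,0,0,0,1,-1],
    [0,0,0,0,0,1,-1],
    [0,0,0,0,0,1,-1]
  ]
}}

```text
time: 24.35
ee_pos: [0.5773, 0.0412, 0.1356]
orientation: [-3.14, -0.001, -1.002]
force: [2.2, -0.9, 3.0]
width: 0.011
```

```bash
cat > st.py <<'E'
from h import *
o=telemetry.get_obs();print({k:np.round(o[k],3) for k in('time','ee_pos','orientation','force','moment','joint_positions')})
E
python3 st.py
```

```text
{'time': np.float64(24.35), 'ee_pos': array([0.577, 0.041, 0.136]), 'orientation': array([-3.140e+00, -1.000e-03, -1.002e+00]), 'force': array([ 2.157, -0.89 ,  2.974]), 'moment': array([-0.178, -0.297,  0.09 ]), 'joint_positions': array([-4.900e-02,  3.490e-01,  1.647e+00,  1.000e-03,  1.144e+00,
        9.530e-01])}
```

Call:
{"fn": "play_rows", "kwargs": {
  "deltas": [
    [0,0,0,0,0,1,-1],
    [0,0,0,0,0,1,-1],
    [0,0,0,0,0,0.6,-1]
  ]
}}

```text
time: 24.65
ee_pos: [0.5774, 0.0411, 0.1356]
orientation: [-3.139, -0.0, -1.364]
force: [1.1, -1.9, 3.2]
width: 0.011
```

```bash
python3 st.py
```

```text
{'time': np.float64(24.65), 'ee_pos': array([0.577, 0.041, 0.136]), 'orientation': array([-3.139, -0.   , -1.364]), 'force': array([ 1.122, -1.863,  3.154]), 'moment': array([-0.275, -0.294,  0.044]), 'joint_positions': array([-0.049,  0.349,  1.647,  0.   ,  1.144,  1.314])}
```

Call:
{"fn": "play_rows", "kwargs": {
  "deltas": [
    [0,0,0,0,0,0.5,-1],
    [0,0,0,0,0,0.5,-1]
  ]
}}

```text
time: 24.85
ee_pos: [0.5774, 0.0411, 0.1356]
orientation: [-3.139, 0.0, -1.502]
force: [1.2, -1.1, 2.9]
width: 0.0111
```

```bash
python3 st.py
```

```text
{'time': np.float64(24.85), 'ee_pos': array([0.577, 0.041, 0.136]), 'orientation': array([-3.139,  0.   , -1.502]), 'force': array([ 1.216, -1.131,  2.946]), 'moment': array([-0.321, -0.273,  0.06 ]), 'joint_positions': array([-0.049,  0.349,  1.647,  0.   ,  1.144,  1.452])}
```

Not at the stop yet: the moment is still at friction level. I'll carry on in small steps.

Call:
{"fn": "play_rows", "kwargs": {
  "deltas": [
    [0,0,0,0,0,0.4,-1],
    [0,0,0,0,0,0.4,-1]
  ]
}}

```text
time: 25.05
ee_pos: [0.5774, 0.041, 0.1356]
orientation: [-3.139, 0.0, -1.613]
force: [1.6, -1.6, 2.1]
width: 0.0109
```

```bash
python3 st.py
```

```text
{'time': np.float64(25.05), 'ee_pos': array([0.577, 0.041, 0.136]), 'orientation': array([-3.139,  0.   , -1.613]), 'force': array([ 1.629, -1.598,  2.118]), 'moment': array([-0.287, -0.303,  0.08 ]), 'joint_positions': array([-0.049,  0.349,  1.647,  0.   ,  1.144,  1.564])}
```

Call:
{"fn": "play_rows", "kwargs": {
  "deltas": [
    [0,0,0,0,0,0.4,-1],
    [0,0,0,0,0,0.4,-1]
  ]
}}

```text
time: 25.25
ee_pos: [0.5773, 0.041, 0.1356]
orientation: [-3.14, 0.0, -1.724]
force: [1.3, -0.8, 2.8]
width: 0.0109
```

```bash
python3 st.py
```

```text
{'time': np.float64(25.25), 'ee_pos': array([0.577, 0.041, 0.136]), 'orientation': array([-3.14 ,  0.   , -1.724]), 'force': array([ 1.29 , -0.785,  2.834]), 'moment': array([-0.266, -0.267,  0.242]), 'joint_positions': array([-0.049,  0.349,  1.647,  0.   ,  1.144,  1.675])}
```

Call:
{"fn": "play_rows", "kwargs": {
  "deltas": [
    [0,0,0,0,0,0.3,-1],
    [0,0,0,0,0,0.3,-1]
  ]
}}

```text
time: 25.45
ee_pos: [0.5769, 0.0409, 0.1356]
orientation: [-3.141, 0.0, -1.807]
force: [-0.1, -1.6, 3.9]
width: 0.0106
```

```bash
python3 st.py;python3 look.py turn1
```

```text
{'time': np.float64(25.45), 'ee_pos': array([0.577, 0.041, 0.136]), 'orientation': array([-3.141,  0.   , -1.807]), 'force': array([-0.116, -1.604,  3.86 ]), 'moment': array([-0.373, -0.092,  0.239]), 'joint_positions': array([-0.049,  0.348,  1.647, -0.   ,  1.145,  1.758])}
[0.5769 0.0409 0.1356] [-3.1405  0.     -1.8072] [-0.1 -1.6  3.9] 0.010623966248967425
tip px [[263.57964601 170.26459189]] crop [[288.95575218 489.17510267]]
```

View pics/turn1.png

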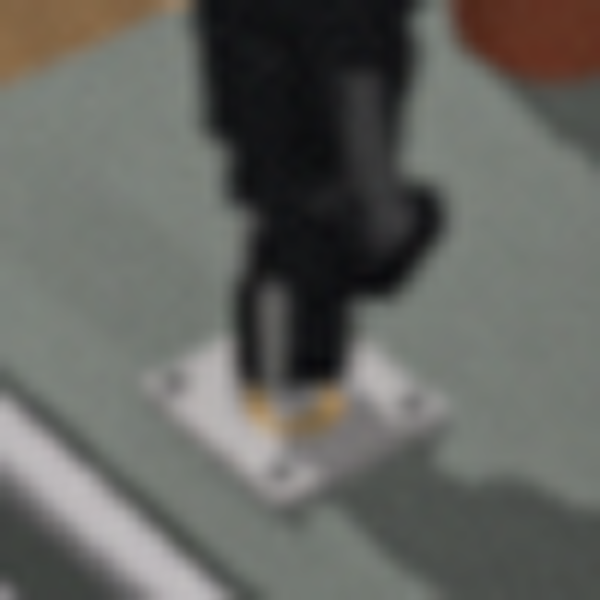

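The moment is flat at 0.24 N m while the tool turns further. The plug is on its stop and the bow is slipping in the pads. I'll release and rise straight up.

Call:
{"fn": "play_rows", "kwargs": {
  "deltas": [
    [0,0,0,0,0,-0.2,-1],
    [0,0,0,0,0,0,-0.6],
    [0,0,0,0,0,0,-0.4],
    [0,0,0,0,0,0,-0.2],
    [0,0,0,0,0,0,0.05],
    [0,0,0,0,0,0,0.05]
  ]
}}

```text
time: 26.2
ee_pos: [0.5763, 0.0411, 0.135]
orientation: [3.141, 0.0, -1.779]
force: [-0.3, -0.0, 0.1]
width: 0.0447
```

```bash
python3 st.py;python3 look.py rel1
```

```text
{'time': np.float64(26.2), 'ee_pos': array([0.576, 0.041, 0.135]), 'orientation': array([ 3.141,  0.   , -1.779]), 'force': array([-0.265, -0.007,  0.137]), 'moment': array([ 0.008,  0.021, -0.005]), 'joint_positions': array([-0.049,  0.349,  1.648,  0.   ,  1.145,  1.729])}
[0.5763 0.0411 0.135 ] [ 3.1410e+00  2.0000e-04 -1.7785e+00] [-0.3 -0.   0.1] 0.04465081982723564
tip px [[263.35876958 170.44722027]] crop [[286.30523492 491.36664322]]
```

View pics/rel1.png

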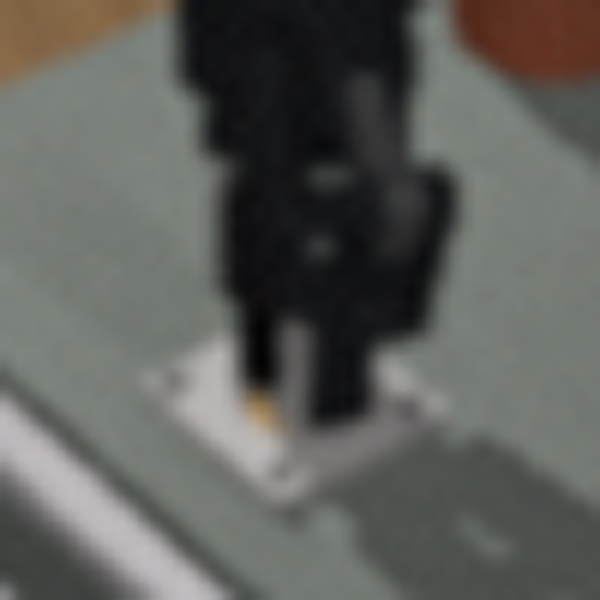

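Free of contact. Rising straight up, then backing away.

Call:
{"fn": "play_rows", "kwargs": {
  "deltas": [
    [0,0,-0.15,0,0,0,0.05],
    [0,0,-0.3,0,0,0,0.05],
    [0,0,-0.5,0,0,0,0.05],
    [0,0,-0.6,0,0,0,0.05],
    [0,0,-0.6,0,0,0,0.05],
    [0,0,-0.6,0,0,0,0.05],
    [0,0.6,0,0,0,0,0.05],
    [0,0.6,0,0,0,0,0.05],
    [0,0.6,0,0,0,0,0.05],
    [0,0.6,0,0,0,0,0.05]
  ]
}}

```text
time: 27.35
ee_pos: [0.4579, 0.0659, 0.2734]
orientation: [-3.141, 0.0, -1.779]
force: [0.1, -0.4, 0.1]
width: 0.0447
```

```bash
python3 st.py
python3 - <<'E'
from ov import *
c=cap('side');pickle.dump(c,open('fin.pkl','wb'));crop(c['image'],190,110,355,225,4.8,'fin_s');crop(c['image'],245,140,285,175,15,'fin_k');save(c['image'],'fin_full')
E
```

```text
{'time': np.float64(27.35), 'ee_pos': array([0.458, 0.066, 0.273]), 'orientation': array([-3.141,  0.   , -1.779]), 'force': array([ 0.121, -0.359,  0.145]), 'moment': array([-0.009,  0.007,  0.027]), 'joint_positions': array([-0.008,  0.081,  1.649,  0.   ,  1.41 ,  1.771])}
```

View pics/fin_s.png

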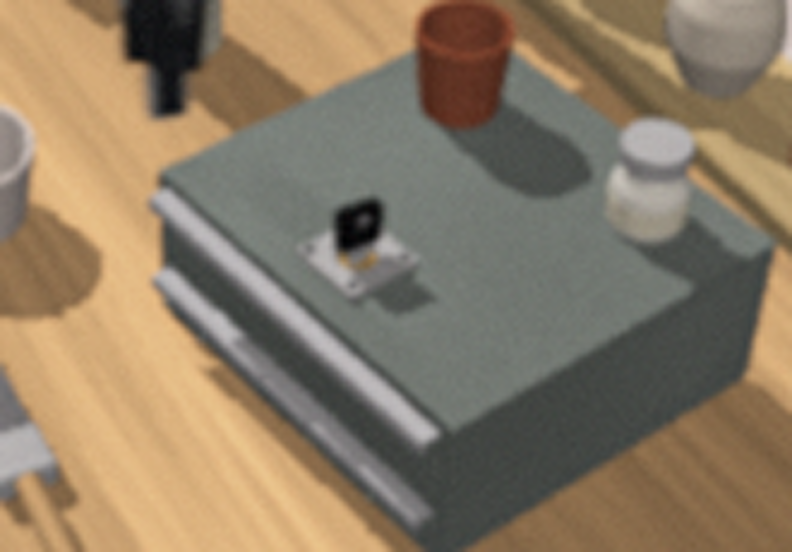

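View pics/fin_k.png

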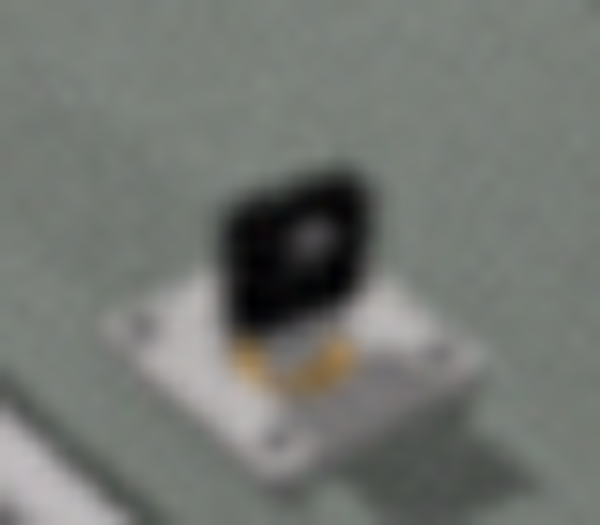

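Key upright in the lock, bow along roughly the chest's x. I'll check seat height and angle against the model.

Run:
```python
from bow import *
from scipy.optimize import minimize
c=pickle.load(open('fin.pkl','rb'))
b=(252,146,278,166);u0,v0,u1,v1=b
g=c['image'][v0:v1,u0:u1].astype(float).max(2);o=np.clip((95-g)/75,0,1)
m=np.ones_like(g);m[-7:]=0; m[8:12,11:17]=0; o[:, :][m==0]=0
def f(p):
    return (((sil(c,bowpts([p[0],p[1],p[2]],p[3],p[3]+.03),b)-o)*m)**2).sum()
for fix in(None,):
  for y in(-.05,.15,.3,-.2,.5):
    q0=np.array([.577,.0425,y,.132]);r=minimize(f,q0,method='Nelder-Mead',options=dict(maxiter=600,initial_simplex=np.vstack([q0]+[q0+d for d in np.diag([.002,.002,.15,.003])])))
    print(np.round(r.x,4),'theta mod pi',round(.1509-r.x[2],3),round(r.fun,2))
  for y in np.arange(-.3,.5,.1):
    r=minimize(lambda q:f([q[0],q[1],y,.132]),[.577,.0425],method='Nelder-Mead',options=dict(initial_simplex=[[.577,.0425],[.579,.0425],[.577,.0445]]));print('yaw',round(y,2),r.x.round(4),round(r.fun,2))
```

```text
[0.5759 0.0407 0.3963 0.1286] theta mod pi -0.245 2.42
[0.5783 0.0443 0.3754 0.1249] theta mod pi -0.224 2.38
[0.5784 0.0445 0.3801 0.1246] theta mod pi -0.229 2.38
[0.5764 0.0415 0.3549 0.1274] theta mod pi -0.204 2.47
[0.5789 0.0454 0.3936 0.1239] theta mod pi -0.243 2.38
yaw -0.3 [0.5745 0.0379] 7.23
yaw -0.2 [0.5742 0.0378] 6.88
yaw -0.1 [0.5738 0.0376] 6.23
yaw 0.0 [0.5739 0.0376] 5.4
yaw 0.1 [0.5736 0.0377] 4.45
yaw 0.2 [0.5735 0.0376] 3.53
yaw 0.3 [0.5739 0.0374] 2.8
yaw 0.4 [0.5738 0.0373] 2.46
```

The fit puts the bow about 0.23 rad short of π, which the play (±0.15) only partly explains. I'll clear the arm and look from both cameras.

Call:
{"fn": "play_rows", "kwargs": {
  "deltas": [
    [0.5,0.5,-0.2,0,0,0,0.05],
    [0.7,0.5,0,0,0,0,0.05],
    [0.7,0.3,0,0,0,0,0.05],
    [0.7,0.3,0,0,0,0,0.05],
    [0.7,0.3,0,0,0,0,0.05],
    [0.7,0.3,0,0,0,0,0.05]
  ]
}}

```text
time: 28.0
ee_pos: [0.3093, -0.1083, 0.2835]
orientation: [-3.14, -0.001, -1.778]
force: [1.2, -0.2, 1.1]
width: 0.0447
```

```bash
python3 st.py
python3 - <<'E'
from bow import *
for n in('side','top'):
    L=[cap(n) for _ in range(10)];c=L[0];c['image']=np.mean([q['image'].astype(float) for q in L],0);pickle.dump(c,open('f_'+n+'.pkl','wb'))
    c['image']=np.clip(c['image'],0,255).astype(np.uint8)
    ims=[]
    for th in(None,-.3,-.15,0,.15):
        bx=(252,144,280,172) if n=='side' else (230,148,256,174)
        k=11
        segs=[]
        if th is not None:
            p=[.5772,.0418,.1509-th];segs=[W(p,rect(0,0,.015,.006,z)) for z in(.132,.162)]
        draw(c,segs,bx,k,'tmp');ims.append(cv2.imread('pics/tmp.png'))
    H=np.hstack(ims[:3]);G=np.hstack([ims[3],ims[4],ims[0]]);cv2.imwrite('pics/fo_%s.png'%n,cv2.resize(np.vstack([H,G]),(798,int(798*len(H)*2/H.shape[1])) ))
E
```

```text
{'time': np.float64(28.0), 'ee_pos': array([ 0.309, -0.108,  0.284]), 'orientation': array([-3.140e+00, -1.000e-03, -1.778e+00]), 'force': array([ 1.226, -0.171,  1.138]), 'moment': array([-0.012, -0.043,  0.016]), 'joint_positions': array([-0.55 , -0.145,  1.839, -0.   ,  1.445,  1.227])}
```

View pics/fo_side.png

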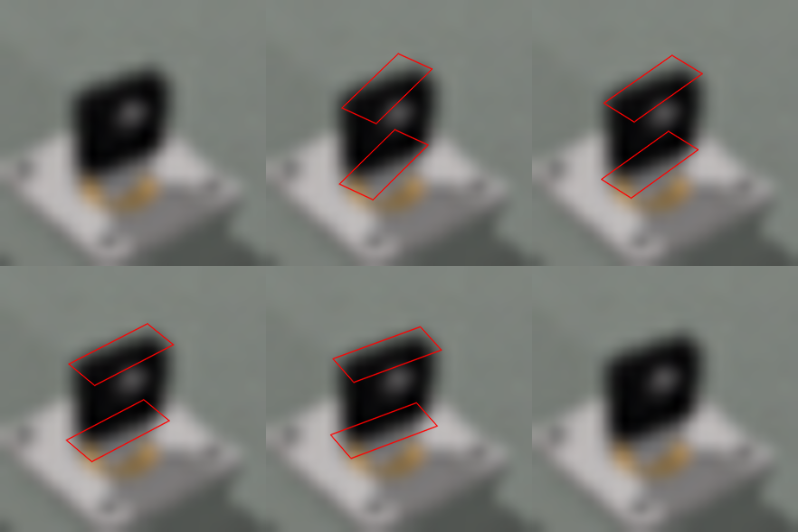

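View pics/fo_top.png

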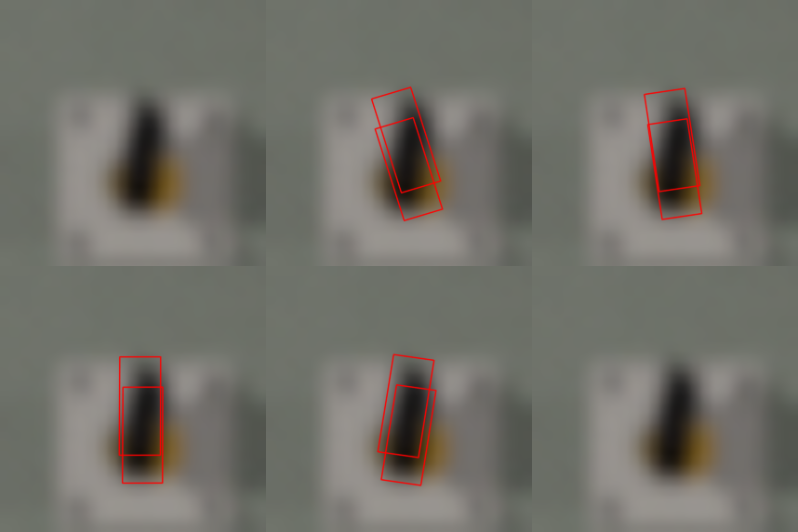

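Both views match a key angle of about π + 0.15 rad: plug on its stop, key at the end of its play. The bow is no higher than the seated model, so the first fit was a masking artefact. Last, I'll check the surroundings.

Run:
```python
from ov import *
a=cv2.cvtColor(pickle.load(open('f_top.pkl','rb'))['image'].astype(np.uint8),cv2.COLOR_RGB2BGR);save(pickle.load(open('f_top.pkl','rb'))['image'].astype(np.uint8),'ftop_full')
```

```text
(no output)
```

View pics/ftop_full.png

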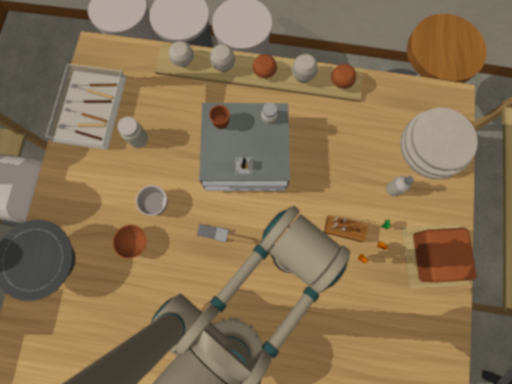

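View pics/fin_full.png

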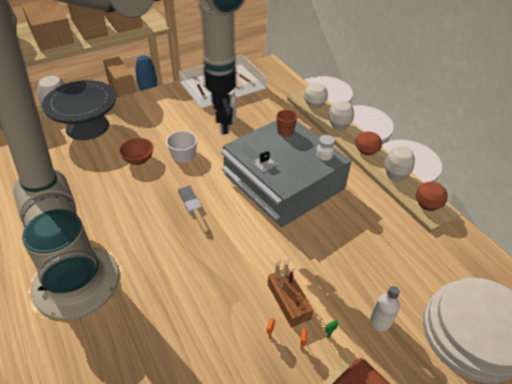

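Everything else stands where it did at the start, and the gripper is clear in the air. Handing in.

```bash
python3 -c "
from bench import ticket
print(ticket.hand_in())"
```

```text
the job is handed in; nothing more can be done
None
```

The tool chest is shut and locked, and the key is left fully in the lock. I handed the job in at about 29 s.

- **Drawer:** I pushed it home past the catch until it stopped and the force rose to about 18 N. The pictures show it flush with the chest.
- **Key:** I took the black-bowed key from the block and found the keyway by touch. It went in 24 mm, the full depth.
- **Lock:** I turned the key clockwise until the moment rose from about 0.07 to 0.24 N m and stayed there, which I took as the stop. The bow slipped a little in the pads at that point. Then I let go and moved clear.

**Final checks:**
- **Key angle:** Comparing drawn outlines with both pictures by eye, the key sits at about π + 0.15 rad, which is the stop plus its play. One automatic fit on the side view gave about π − 0.23 rad instead. I judged that fit wrong because of its masking and because the top view disagreed.
- **Seating:** The bow stands no higher than the fully seated model.
- **Surroundings:** The pots, jars, glue, brush and tub look unmoved in the final pictures. The arm was touching nothing at hand-in.

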